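# Pack the roadside case

### The job

Pack the open grey roadside case for the car. First run the tip of the upright stylus slowly (about 2 cm a second) and without skipping through the whole seal groove in its rim, from the end at the left, along the front, to the end at the right, to make sure it is clear, and put the stylus back upright in its wooden stand. Put whichever of the tyre pressure gauge, ice scraper and two chrome sockets are lying about into the case and press its lid fully shut past the catch, leaving the ratchet wrench, jar and can where they are.

Things in the scene. Friction and masses are not known exactly. Their poses are not given: they have to be found in the camera images.
- case: grey tool case, fixed, outside 168 (x) by 244 (y) by 60 high, walls 22 thick, inside 124 by 200, inner floor 8 above the shelf. Origin: centre of underside; x points from the robot to the hinged far edge, y left. A dark groove 9 wide, 5 deep runs as a U in the middle of the rim, 11 in from the outer edge; closed ends at x = +19 on the left and right walls, square front corners
- groove_0 (a point): point on the groove's floor: start at the groove's left end (case frame x 12, y 111, z 55 mm)
- groove_1 (a point): point on the groove's floor: left side, half way (case frame x -30, y 111, z 55 mm)
- groove_2 (a point): point on the groove's floor: left front corner (case frame x -73, y 111, z 55 mm)
- groove_3 (a point): point on the groove's floor: a quarter along the front (case frame x -73, y 55.5, z 55 mm)
- groove_4 (a point): point on the groove's floor: middle of the front (case frame x -73, y 0, z 55 mm)
- groove_5 (a point): point on the groove's floor: three quarters along the front (case frame x -73, y -55.5, z 55 mm)
- groove_6 (a point): point on the groove's floor: right front corner (case frame x -73, y -111, z 55 mm)
- groove_7 (a point): point on the groove's floor: right side, half way (case frame x -30, y -111, z 55 mm)
- groove_8 (a point): point on the groove's floor: the groove's right end (case frame x 12, y -111, z 55 mm)
- lid (a joint): lid angle in rad, 0 shut, starts about upright. Hinge line along the case's y at x = +84, 61 above the shelf. Plate 172 long, 244 wide; shut, its top is 73 above the shelf. Stiff hinge (0.35 N m): it stays at any angle and can be pushed over from behind. From 0.1 rad a spring catch at the middle of the front resists: about 15 N (up to 20) down at the front edge passes it, then the lid is held
- stylus: hand stylus standing in its stand: black square handle 20 by 20 and 55 tall, below it a steel shaft 6 thick tapering to a 3 mm round tip; 70 g. Origin: centre of the handle's lower face (shoulder), z up along the handle, x and y square to the handle's faces. The tip is 48 below the origin
- stylus_tip (a point): the very end of the stylus tip
- holder: wooden stand, 70 by 70 by 58 high, fixed, with a 14 mm hole through its middle; the stylus shaft hangs in the hole with the handle's lower face resting on the top. Origin: centre of its underside
- holder_hole0 (a point): centre of the hole's mouth on the stand's top face
- gauge: yellow plastic tyre pressure gauge lying flat, body 55 (x) by 34 (y) by 18 high with a round white dial on top and a 12 mm steel nozzle out to x = +53; 90 g (varies). Origin: underside, centre of the body. May be absent
- scraper: white hard-silicone ice scraper lying flat: handle 22 wide (y), 14 high, from x -45 to +25; blade 60 wide, 8 high, from x +14 to +50; 80 g (varies). Origin: underside, on the handle's middle line, near the centre of mass. May be absent
- socket_a: chrome socket standing on end, diameter 28, 40 tall, 90 g. Origin: centre of its lower face. May be absent
- socket_b: chrome socket standing on end, diameter 23, 32 tall, 90 g. Origin: centre of its lower face. May be absent
- ratchet: chrome ratchet wrench, 168 long, lying nearer the robot; leave it alone
- jar: clear acrylic screw-top jar, diameter 68, 85 tall, empty; leave it alone
- can: can, diameter 52, 100 tall; leave it alone
Things that resemble listed ones, but are neither listed nor needed, are in the scene too. Leave any pink or purple look-alike of the socket_a alone.

How it is judged (in metres and radians):
On the way, in this order (a step that is already met when the one before it is completed fails the run):
1. stylus tip down in the groove and moving slowly: start at the groove's left end (distance between stylus_tip and groove_0 below 0.007 m and z of stylus_tip in the frame of case below 0.0585 m and linear speed of stylus below 0.06 m/s), for 0.15 s.
2. stylus tip down in the groove and moving slowly: left side, half way (distance between stylus_tip and groove_1 below 0.007 m and z of stylus_tip in the frame of case below 0.0585 m and linear speed of stylus below 0.06 m/s), for 0.15 s.
3. stylus tip down in the groove and moving slowly: left front corner (distance between stylus_tip and groove_2 below 0.007 m and z of stylus_tip in the frame of case below 0.0585 m and linear speed of stylus below 0.06 m/s), for 0.15 s.
4. stylus tip down in the groove and moving slowly: a quarter along the front (distance between stylus_tip and groove_3 below 0.007 m and z of stylus_tip in the frame of case below 0.0585 m and linear speed of stylus below 0.06 m/s), for 0.15 s.
5. stylus tip down in the groove and moving slowly: middle of the front (distance between stylus_tip and groove_4 below 0.007 m and z of stylus_tip in the frame of case below 0.0585 m and linear speed of stylus below 0.06 m/s), for 0.15 s.
6. stylus tip down in the groove and moving slowly: three quarters along the front (distance between stylus_tip and groove_5 below 0.007 m and z of stylus_tip in the frame of case below 0.0585 m and linear speed of stylus below 0.06 m/s), for 0.15 s.
7. stylus tip down in the groove and moving slowly: right front corner (distance between stylus_tip and groove_6 below 0.007 m and z of stylus_tip in the frame of case below 0.0585 m and linear speed of stylus below 0.06 m/s), for 0.15 s.
8. stylus tip down in the groove and moving slowly: right side, half way (distance between stylus_tip and groove_7 below 0.007 m and z of stylus_tip in the frame of case below 0.0585 m and linear speed of stylus below 0.06 m/s), for 0.15 s.
9. stylus tip down in the groove and moving slowly: the groove's right end (distance between stylus_tip and groove_8 below 0.007 m and z of stylus_tip in the frame of case below 0.0585 m and linear speed of stylus below 0.06 m/s), for 0.15 s.
10. lid pressed shut past the catch (value of joint lid below 0.02 rad), for 0.2 s.
At the end, for the whole second after the job is handed in: lid below 0.02 rad (held by the catch); every gauge, scraper and socket present lies wholly within the case's inside by its origin and under the lid; the stylus stands at rest in its stand, within 6 mm of the hole's centre, seated to 5 mm and within 0.15 rad of upright (value of joint lid below 0.02 rad and x of gauge in the frame of case between -0.062 and 0.062 m and y of gauge in the frame of case between -0.1 and 0.1 m and z of gauge in the frame of case between 0 and 0.045 m and x of scraper in the frame of case between -0.062 and 0.062 m and y of scraper in the frame of case between -0.1 and 0.1 m and z of scraper in the frame of case between 0 and 0.045 m and x of socket_a in the frame of case between -0.062 and 0.062 m and y of socket_a in the frame of case between -0.1 and 0.1 m and z of socket_a in the frame of case between 0 and 0.045 m and x of socket_b in the frame of case between -0.062 and 0.062 m and y of socket_b in the frame of case between -0.1 and 0.1 m and z of socket_b in the frame of case between 0 and 0.045 m and horizontal distance between stylus and holder_hole0 below 0.006 m and z of stylus in the frame of holder between 0.055 and 0.063 m and angle between stylus's own z axis and vertical below 0.15 rad and linear speed of stylus below 0.02 m/s); the robot touches nothing.
It fails at once if the ratchet is moved more than 3 cm (distance of ratchet from where it was at the start of the episode above 0.03 m).
It fails at once if the jar is moved more than 3 cm (distance of jar from where it was at the start of the episode above 0.03 m).
It fails at once if the can is moved more than 3 cm (distance of can from where it was at the start of the episode above 0.03 m).
Of gauge, scraper, socket_a, socket_b only 2 to 4 are there at a start; the rules pass over those that are not, and their reading is None.
At some moment in a run one of gauge, scraper may be knocked a few centimetres aside while the robot is not near it.
It also fails if it takes over 210 s, if anything falls off the work surface, if the arm or the gripper's body presses on something with over 40 N, if the wrist force passes 120 N, or if a joint passes its speed limit or range.

### The arm

A 6-joint arm with a two-finger parallel gripper is mounted at the origin on the work surface. World frame = base frame: x ahead of the robot, y to its left, z up, the work surface at z = 0. Lengths are in m, angles in degrees, forces in N, time in s.
With the tool pointing down it reaches from about 0.4 to 0.825 m from the base axis. Payload 7 kg.
Tool frame: the origin (TCP) lies midway between the tips of the shut fingers; the grasp point (between the pads) lies 19 mm behind it; z points along the fingers, y is the line along which they close (so a half turn about z gives the same grasp; the last joint's range is limited). The gripper opens to 88 mm and grips with 3 to 60 N. Pads are 19 mm wide; open, the fingers measure 130 mm over their backs; the gripper's body (78 mm by 193 mm) begins 47 mm behind the grasp point.
Start: joints at [87.439, 20.546, 0.682, 0, -70.136, -16.507], TCP at [0.221, 0.638, 0.194] pointing down, gripper open.
Joint ranges: [-176.03, 176.03], [-82.01, 121.73], [-58.28, 71.71], [-173.87, 95.51], [-174.79, -0.11], [-173.66, 173.66]. Speed limits (degrees/s): [136.94, 136.94, 172.46, 180, 180, 180].

### API

Orientations are given as [roll, pitch, yaw] about the fixed x, y, z axes, in that order (R = Rz(yaw) Ry(pitch) Rx(roll)).
In Python, from plant import telemetry, viewer, workorder gives the robot as it stands. The module is installed in compiled form; this text tells all that it offers.
- The arm moves only by the tool carry_out, never from a script. Its argument "rows" is a list of rows, each a list of 6 numbers: the shift along the tool's x, y, z in m, then the turn, a rotation vector about the tool's x, y, z in rad. In form: [[tx, ty, tz, ax, ay, az], ...]. A call has 1 to 8 rows; each row is the pose to reach, as a shift and turn from the pose commanded when the call began, along the tool's axes at that moment; what a row does not reach only later rows make up. A row lasts 1/8 s, in which the tool goes at most 62.5 mm and 10.7 degrees, less where a joint would pass 70% of its speed; a pose out of reach is approached as far as the arm can. A call with a gripper value outside its range is refused whole. "grip" is the gripper's target within -1 to 1 (fully open at 1, half-way at 0, shut at -1), set as the call begins (left out, the last holds). The fingers move at their own pace and stop on an object; the grip force is fixed at half the most. Time passes only in rows, so rows that repeat a pose let the fingers close. It gives the time, the measured TCP pose, the force, the opening and the grip force at its end, in the units of the state.
- telemetry.get_obs(): the state, without advancing time (a new reading comes with each control period).
- viewer.snapshot(name): name is "scene" or "top" or "wrist"; returns the picture (400x640x3 uint8, red, green, blue); there is no depth.
- viewer.camera_info(name): a dict with "intrinsics" (3x3 intrinsics, pixels), "extrinsics" (4x4, takes a point from camera to world coordinates); the wrist camera has in their place "tool_from_camera" (4x4, takes a point from camera to tool coordinates, whose origin is the TCP and whose axes are the flange's). Camera axes: x right, y down, z forward; pixel columns grow to the right and rows downward; lengths in m; the calibration is good to about 2 mm. A picture is of the moment at which its call begins: read the wrist's pose just before it. camera_info takes no time and is no camera call.
- workorder.close_job(): hands the job in; it is judged then, once.
The state is a dict: "clock": time; "joint_pos": joint angles; "qvel": joint speeds; "tau": joint torques, N m; "tool_pos": TCP position; "orientation": TCP orientation; "force": force on the tool from outside, world axes, zero at the start; "moment": the same for the moment, N m; "opening": finger opening in m; "gripper_force": force on a finger pad.
Only numpy, scipy, OpenCV 4.12 (cv2) and the standard library are available. Lean on these libraries where they do the work, as an engineer would, in place of code of your own. Each camera call takes 0.05 s, during which the arm holds its last target. There are 200 camera calls.

## Working session

There is one attempt and no reset: what is moved stays moved. The work goes in short steps, Python scripts to look and compute and a tool call to move; the robot and the scene stay as the last step left them, time stands still between calls to the robot, and variables do not carry over. Pictures are saved under pics/ and viewed, at most 14 in all, crops included, and the job is handed in when it is done.

Besides the shell and the picture viewer there is one more tool, called after "Emit:" as a command line: name --pt "numbers of a row" for each row, then --argument value for the rest. carry_out: Moves the arm, as the interface text tells. Its arguments: {"type":"object","properties":{"rows":{"type":"array"},"grip":{"type":"number"}},"required":["rows"]}

```bash
mkdir -p pics
cat > h.py <<'E'
import numpy as np, cv2
from scipy.spatial.transform import Rotation as R
from plant import telemetry, viewer, workorder
def tool():
    o=telemetry.get_obs(); T=np.eye(4)
    T[:3,:3]=R.from_euler('xyz',o['orientation'],degrees=True).as_matrix(); T[:3,3]=o['tool_pos']; return T,o
def cam(n):
    c=viewer.camera_info(n); K=np.array(c['intrinsics'])
    E=np.array(c['extrinsics']) if 'extrinsics' in c else tool()[0]@np.array(c['tool_from_camera'])
    return K,E
def snap(n,f=None):
    K,E=cam(n); im=np.array(viewer.snapshot(n))
    if f: cv2.imwrite('pics/'+f,im[:,:,::-1])
    return im,K,E
def px(u,v,z,K,E):
    d=E[:3,:3]@np.linalg.solve(K,[u,v,1.]); o=E[:3,3]; return o+d*(z-o[2])/d[2]
def proj(p,K,E):
    q=K@(E[:3,:3].T@(np.array(p)-E[:3,3])); return q[:2]/q[2]
E
python3 - <<'E'
from h import *
for n in ['scene','top','wrist']:
    im,K,E=snap(n,n+'0.png'); print(n,K.tolist(),np.round(E,3).tolist())
print(tool()[1])
E
```

```text
scene [[390.46380693556836, 0.0, 319.4664296466404], [0.0, 390.46380693556836, 199.81117013485988], [0.0, 0.0, 1.0]] [[-0.819, 0.379, -0.43, 0.975], [0.573, 0.559, -0.6, 0.589], [0.013, -0.738, -0.675, 0.782], [0.0, 0.0, 0.0, 1.0]]
top [[397.71614524613403, 0.0, 316.05599528239236], [0.0, 397.71614524613403, 196.42480324326235], [0.0, 0.0, 1.0]] [[-0.043, -0.978, 0.204, 0.313], [-0.999, 0.042, -0.012, -0.048], [0.003, -0.204, -0.979, 1.163], [0.0, 0.0, 0.0, 1.0]]
wrist [[293.17909927513136, 0.0, 321.08969397443354], [0.0, 293.17909927513136, 202.0206506272287], [0.0, 0.0, 1.0]] [[-0.327, -0.905, -0.272, 0.293], [-0.945, 0.313, 0.094, 0.612], [0.0, 0.288, -0.958, 0.384], [0.0, 0.0, 0.0, 1.0]]
{'clock': 0.15, 'joint_pos': array([ 8.74383220e+01,  2.05841040e+01,  6.45750254e-01, -1.53576826e-02,
       -7.01374648e+01, -1.65043606e+01]), 'qvel': array([-0.01130503, -0.15525687,  0.17313082,  0.00192506, -0.06697324,
        0.01862174]), 'tau': array([-4.73340533e-04, -5.83274281e+01,  2.93290508e+01,  7.00124413e+00,
        8.75392172e-03, -1.13413541e-04]), 'tool_pos': array([0.22041197, 0.63754899, 0.19361144]), 'orientation': array([ 1.79923203e+02, -7.69702137e-03, -1.90712610e+01]), 'force': array([-0.59412199,  0.45922206, -0.32133967]), 'moment': array([-0.00495717, -0.04427574,  0.02136214]), 'gripper_force': 0.0, 'opening': 0.08783910285801066}
```

```bash
ls pics
```

```text
scene0.png
top0.png
wrist0.png
```

View pics/top0.png

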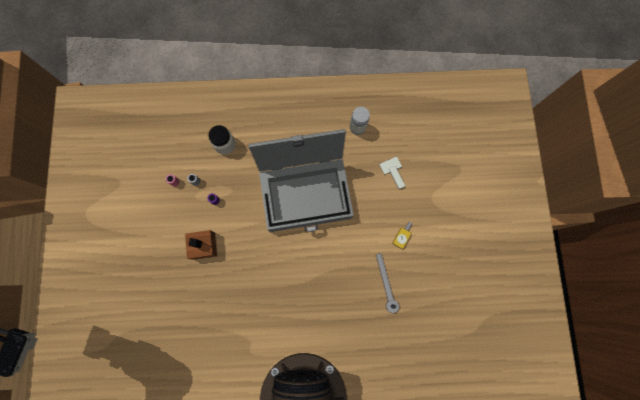

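View pics/scene0.png

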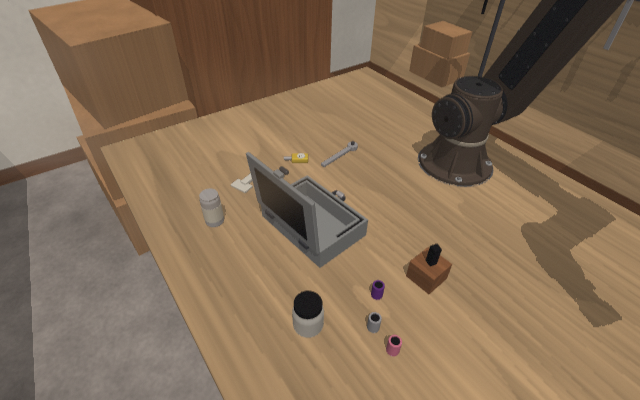

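The pictures show the stand with the stylus at top (200,244), the case at (307,195) with its lid upright, one grey socket at (194,179) between a pink and a purple one, the gauge at (402,237), the scraper at (394,172), the ratchet at (387,283), the can at (221,138) and the jar at (360,122). Only one chrome socket is present.

Run:
```python
from h import *
K,E=cam('top')
for n,u,v,z in [('stylus top',195,243,.113),('holder',201,245,.058),('rimFL',267,229,.06),('rimFR',352,217,.06),('rimBL',262,172,.06),('rimBR',347,163,.06),('socket',193,177,.04),('socket base',195,184,0),('purple',213,197,.04),('pink',172,179,.04),('gauge',402,238,.018),('nozzle',409,225,.008),('scr handle',401,187,.014),('scr blade',391,164,.008),('rat1',379,254,.01),('rat2',393,307,.01),('can',220,131,.1),('jar',361,112,.085)]:
    print(n,np.round(px(u,v,z,K,E),3))
print(np.round(viewer.camera_info('wrist')['tool_from_camera'],4).tolist())
im=cv2.imread('pics/top0.png'); c=cv2.resize(im[120:280,160:360],None,fx=4,fy=3.75,interpolation=cv2.INTER_CUBIC); c=cv2.resize(im[125:265,165:360],None,fx=4,fy=4,interpolation=cv2.INTER_CUBIC); cv2.imwrite('pics/topc.png',c)
```

```text
stylus top [0.419 0.263 0.113]
holder [0.419 0.262 0.058]
rimFL [0.455 0.079 0.06 ]
rimFR [ 0.479 -0.159  0.06 ]
rimBL [0.62 0.09 0.06]
rimBR [ 0.637 -0.155  0.06 ]
socket [0.619 0.294 0.04 ]
socket base [0.608 0.299 0.   ]
purple [0.557 0.235 0.04 ]
pink [0.616 0.355 0.04 ]
gauge [ 0.418 -0.304  0.018]
nozzle [ 0.456 -0.33   0.008]
scr handle [ 0.569 -0.315  0.014]
scr blade [ 0.643 -0.292  0.008]
rat1 [ 0.376 -0.236  0.01 ]
rat2 [ 0.227 -0.264  0.01 ]
can [0.734 0.202 0.1  ]
jar [ 0.781 -0.202  0.085]
[[0.0002, -0.9576, -0.288, 0.077], [1.0, 0.0004, -0.0009, 0.0004], [0.001, -0.288, 0.9576, -0.19], [0.0, 0.0, 0.0, 1.0]]
```

View pics/topc.png

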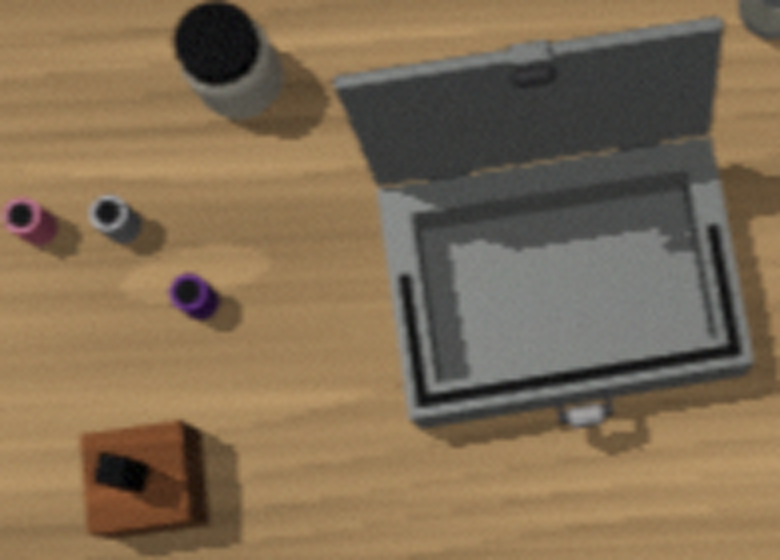

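```bash
cat >> h.py <<'E'
def go(pos,yaw=None,T=None):
    """single row (shift, turn) to a tool-down pose"""
    if T is None: T=tool()[0]
    y0=np.degrees(np.arctan2(T[1,0],T[0,0])); yaw=y0 if yaw is None else yaw
    G=R.from_euler('xyz',[180,0,yaw],degrees=True).as_matrix()
    s=T[:3,:3].T@(np.array(pos)-T[:3,3]); a=R.from_matrix(T[:3,:3].T@G).as_rotvec()
    print('row',np.round(np.r_[s,a],4).tolist())
E
python3 -c "
from h import *
go([.42,.25,.25],0)"
```

```text
row [0.3153, 0.3011, -0.0559, 0.0014, 0.0001, -0.3329]
```

Emit:
carry_out --pt "0.315 0.301 -0.056 0.001 0 -0.333" --pt "0.315 0.301 -0.056 0.001 0 -0.333" --pt "0.315 0.301 -0.056 0.001 0 -0.333" --pt "0.315 0.301 -0.056 0.001 0 -0.333" --pt "0.315 0.301 -0.056 0.001 0 -0.333" --pt "0.315 0.301 -0.056 0.001 0 -0.333" --pt "0.315 0.301 -0.056 0.001 0 -0.333" --pt "0.315 0.301 -0.056 0.001 0 -0.333" --grip 1

```text
clock: 1.15
tool_pos: [0.4212, 0.2474, 0.2512]
orientation: [-179.9, -0.1, -0.2]
force: [-0.2, 0.4, 0.1]
opening: 0.0875
gripper_force: 0.0
```

Emit:
carry_out --pt "0 0 0 0 0 0" --pt "0 0 0 0 0 0"

```text
clock: 1.4
tool_pos: [0.4195, 0.2513, 0.25]
orientation: [-180.0, 0.0, 0.1]
force: [-0.6, 0.0, 0.3]
opening: 0.0877
gripper_force: 0.0
```

```bash
python3 -c "
from h import *
o=tool()[1]; print(o['clock'],o['tool_pos'],o['orientation'],o['joint_pos'])
im,K,E=snap('wrist','w1.png'); np.savez('w1.npz',im=im,K=K,E=E)"
```

```text
1.4 [0.41946091 0.25133749 0.25002367] [-1.79961642e+02  1.53644196e-02  7.61645687e-02] [ 5.39911824e+01  7.45977778e-01 -1.68266092e+01 -3.67267508e-02
 -7.24054674e+01  3.60960720e+01]
```

View pics/w1.png

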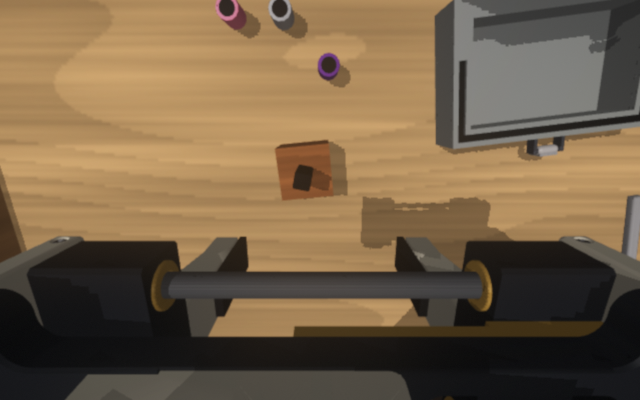

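The wrist view shows the stand at (304,170) with the black handle's top at (303,178), the purple, grey and pink sockets at (328,66), (281,10) and (229,10), and the case's left front corner with its groove corner at (462,139).

Run:
```python
from h import *
d=np.load('w1.npz'); im,K,E=d['im'],d['K'],d['E']
c=im[130:210,265:355]; cv2.imwrite('pics/w1c.png',cv2.resize(c[:,:,::-1],None,fx=8,fy=7.4,interpolation=cv2.INTER_NEAREST))
hsv=cv2.cvtColor(im,cv2.COLOR_RGB2HSV)
roi=np.zeros(im.shape[:2],np.uint8); roi[135:205,268:345]=1
print(hsv[155,300],hsv[180,303],hsv[183,320],hsv[190,288],hsv[165,255],hsv[170,340])
dark=((hsv[...,2]<55)&(roi>0)).astype(np.uint8)
wood=((hsv[...,0]<11)&(hsv[...,1]>120)&(roi>0)).astype(np.uint8)|dark
for n,m in [('dark',dark),('wood',wood)]:
    cs,_=cv2.findContours(m,cv2.RETR_EXTERNAL,cv2.CHAIN_APPROX_NONE); cc=max(cs,key=cv2.contourArea)
    print(n,cv2.contourArea(cc),cv2.minAreaRect(cc),cv2.approxPolyDP(cc,3,True)[:,0].tolist())
print(proj([.419,.263,.113],K,E),proj([.419,.263,.058],K,E))
```

```text
[ 12 165 145] [ 14 112  48] [ 12 162 101] [ 12 164 137] [ 17 118 192] [ 16 125 129]
dark 309.5 ((302.6346130371094, 177.32693481445312), (15.49317455291748, 22.749473571777344), 11.309932708740234) [[299, 166], [294, 187], [307, 189], [312, 169]]
wood 309.5 ((302.6346130371094, 177.32693481445312), (15.49317455291748, 22.749473571777344), 11.309932708740234) [[299, 166], [294, 187], [307, 189], [312, 169]]
[311.16902654 184.53705036] [312.58878176 174.94893166]
```

View pics/w1c.png

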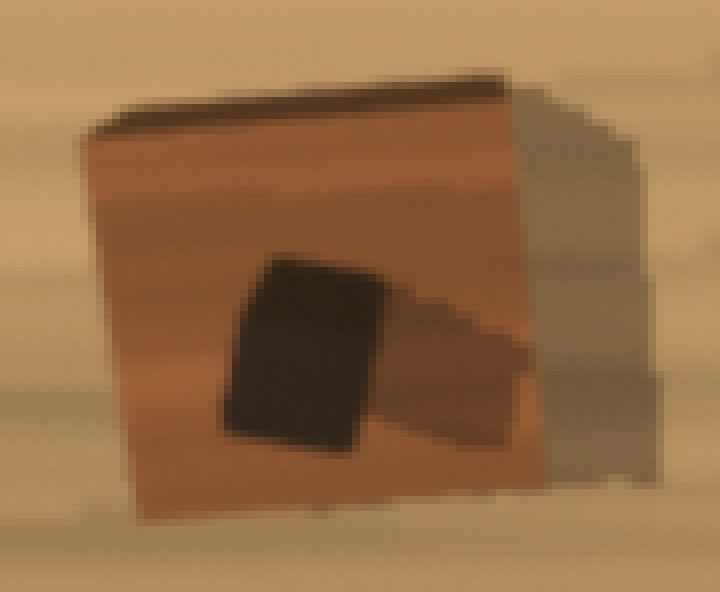

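Run:
```python
from h import *
d=np.load('w1.npz'); K,E=d['K'],d['E']
P=np.array([px(265+u/8,130+v/7.4,.058,K,E) for u,v in [(88,137),(510,100),(548,487),(140,520)]])
print('stand',P.round(4).tolist(),P.mean(0),[np.linalg.norm(P[i]-P[i-1]) for i in range(4)])
H=np.array([px(265+u/8,130+v/7.4,.113,K,E) for u,v in [(225,432),(350,450),(301,378)]])
print('handle',H.round(4).tolist(),np.degrees(np.arctan2(*(H[1]-H[0])[:2])))
go([H[2,0],H[2,1],.16],9.0)
```

```text
stand [[0.4536, 0.31, 0.058], [0.46, 0.242, 0.058], [0.3904, 0.2349, 0.058], [0.384, 0.3041, 0.058]] [0.42199257 0.27274672 0.058     ] [np.float64(0.06983513111487609), np.float64(0.06830169969635377), np.float64(0.06998980498221113), np.float64(0.06948743728683669)]
handle [[0.4144, 0.2838, 0.113], [0.4116, 0.2658, 0.113], [0.423, 0.2727, 0.113]] -170.9644642239575
row [0.0037, -0.0212, 0.09, -0.0005, 0.0004, -0.1553]
```

Emit:
carry_out --pt "0.004 -0.021 0.05 0 0 0.158" --pt "0.004 -0.021 0.09 0 0 0.158" --pt "0.004 -0.021 0.11 0 0 0.158" --pt "0.004 -0.021 0.13 0 0 0.158" --pt "0.004 -0.021 0.15 0 0 0.158" --pt "0.004 -0.021 0.17 0 0 0.158" --pt "0.004 -0.021 0.175 0 0 0.158" --pt "0.004 -0.021 0.175 0 0 0.158"

```text
clock: 2.45
tool_pos: [0.4237, 0.2722, 0.0753]
orientation: [-180.0, 0.0, -9.0]
force: [0.1, -0.2, 0.0]
opening: 0.088
gripper_force: 0.0
```

Emit:
carry_out --pt "0 0 0 0 0 0" --pt "0 0 0 0 0 0" --pt "0 0 0 0 0 0" --pt "0 0 0 0 0 0" --pt "0 0 0 0 0 0" --pt "0 0 0 0 0 0" --grip -1

```text
clock: 3.2
tool_pos: [0.4239, 0.2717, 0.0754]
orientation: [-179.9, 0.0, -9.0]
force: [-0.1, -0.2, 0.5]
opening: 0.0334
gripper_force: 0.0
```

Emit:
carry_out --pt "0 0 0 0 0 0" --pt "0 0 0 0 0 0" --pt "0 0 0 0 0 0" --pt "0 0 0 0 0 0" --pt "0 0 0 0 0 0"

```text
clock: 3.82
tool_pos: [0.4239, 0.2717, 0.0754]
orientation: [-179.9, 0.0, -9.0]
force: [-0.3, 0.9, -0.1]
opening: 0.0195
gripper_force: 29.9
```

Emit:
carry_out --pt "0 0 -0.02 0 0 0" --pt "0 0 -0.05 0 0 0" --pt "0 0 -0.09 0 0 0" --pt "0 0 -0.1 0 0 0" --pt "0 0 -0.1 0 0 0"

```text
clock: 4.45
tool_pos: [0.4239, 0.2718, 0.1756]
orientation: [-179.9, -0.0, -9.0]
force: [-1.2, -0.3, -1.1]
opening: 0.0195
gripper_force: 29.9
```

Run:
```python
from h import *
T,o=tool(); print(o['clock'],o['tool_pos'],o['orientation'],o['opening'],o['force'])
im,K,E=snap('wrist','w2.png')
tip=T@[0,0,.065,1]; print('tip px',proj(tip[:3],K,E),'tcp px',proj(T[:3,3],K,E), 'shoulder',proj((T@[0,0,.017,1])[:3],K,E))
im,K,E=snap('scene'); u,v=proj(tip[:3],K,E); print(u,v); u,v=int(u),int(v); cv2.imwrite('pics/s2c.png',cv2.resize(im[v-60:v+30,u-60:u+60,::-1],None,fx=6,fy=6))
im,K,E=snap('top'); print(proj(tip[:3],K,E))
```

```text
4.45 [0.42390437 0.27180165 0.17563337] [-1.79877954e+02 -1.63162367e-02 -9.04474064e+00] 0.019489988694095017 [-1.16512789 -0.32707859 -1.11380092]
tip px [321.0746891  202.36427262] tcp px [320.97063182 229.34060612] shoulder [321.00352332 220.81364734]
435.29465005702224 248.14338739116178
[191.79953891 241.51220117]
```

View pics/w2.png

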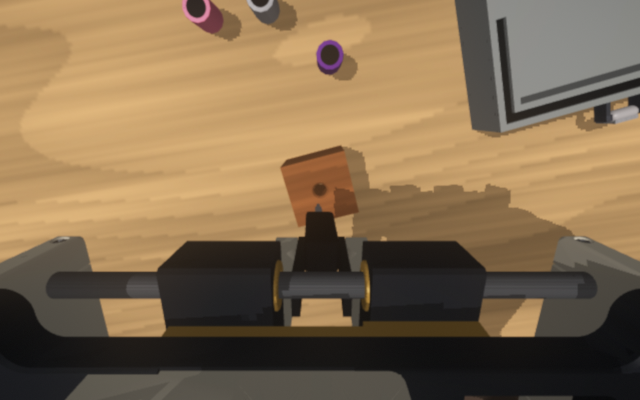

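View pics/s2c.png

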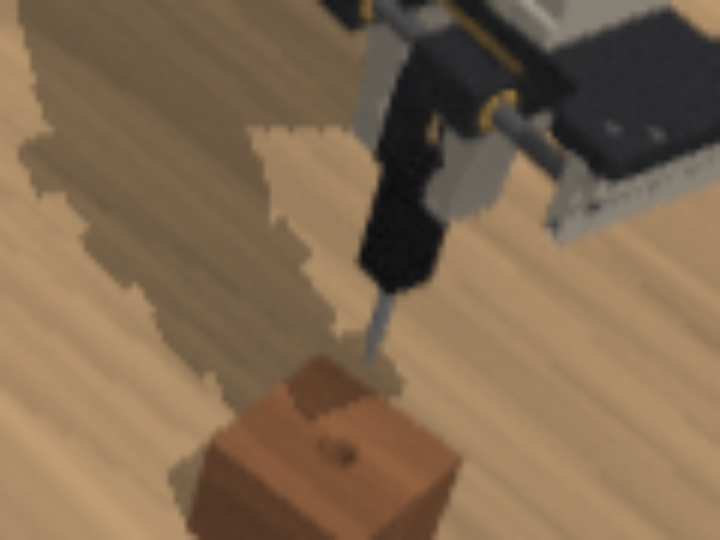

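The wrist view shows the stylus held upright with its tip at about (319,205), the hole at (320,189) and the case's left front groove corner at (512,115). The scene crop shows the shaft hanging below the handle with its tip just above the stand.

Run:
```python
from h import *
im=cv2.imread('pics/w2.png'); hsv=cv2.cvtColor(im,cv2.COLOR_BGR2HSV)
print('sat');
for v in range(197,218): print(v,hsv[v,308:332,1].tolist())
K,E=cam('wrist')
print('hole',px(320,189.5,.058,K,E))
go([.43,-.03,.2],5.7)
```

```text
sat
197 [165, 167, 166, 167, 166, 166, 166, 166, 167, 165, 165, 166, 167, 165, 166, 168, 168, 165, 168, 166, 167, 166, 166, 166]
198 [166, 167, 166, 167, 167, 168, 167, 167, 166, 167, 165, 166, 166, 167, 168, 166, 168, 168, 167, 166, 166, 167, 167, 167]
199 [167, 167, 166, 166, 168, 166, 166, 166, 168, 167, 167, 166, 168, 168, 167, 167, 167, 167, 164, 166, 166, 167, 166, 167]
200 [168, 165, 167, 167, 167, 166, 166, 166, 166, 167, 166, 168, 167, 166, 168, 167, 166, 166, 167, 167, 166, 168, 167, 168]
201 [167, 167, 167, 166, 168, 167, 166, 168, 167, 166, 167, 167, 167, 166, 168, 167, 166, 166, 167, 167, 167, 167, 167, 166]
202 [166, 167, 167, 168, 167, 168, 167, 167, 165, 165, 165, 167, 167, 166, 168, 167, 168, 166, 166, 167, 167, 167, 166, 167]
203 [167, 167, 167, 167, 167, 167, 168, 167, 160, 145, 143, 155, 167, 167, 167, 167, 167, 168, 167, 167, 167, 169, 166, 167]
204 [167, 167, 168, 166, 167, 166, 166, 166, 145, 96, 84, 131, 159, 166, 167, 167, 166, 167, 167, 166, 167, 168, 167, 168]
205 [167, 167, 168, 167, 167, 168, 167, 160, 129, 57, 50, 99, 147, 164, 167, 166, 168, 168, 167, 1
[... 885 characters left out ...]
, 131, 128, 134, 128, 121, 137, 128, 124, 131, 124, 131, 131, 131, 131, 131, 128, 124, 131, 131, 134, 143]
214 [131, 128, 128, 128, 131, 128, 131, 128, 131, 124, 137, 124, 127, 131, 127, 131, 127, 127, 127, 131, 124, 127, 131, 131]
215 [128, 128, 124, 128, 128, 131, 124, 131, 134, 127, 124, 127, 127, 127, 127, 127, 127, 131, 124, 127, 127, 124, 131, 127]
216 [131, 137, 121, 128, 137, 124, 131, 131, 124, 127, 134, 127, 131, 131, 124, 127, 127, 124, 138, 124, 124, 124, 124, 124]
217 [128, 134, 124, 131, 124, 124, 127, 127, 127, 127, 121, 124, 124, 127, 124, 135, 131, 131, 127, 127, 127, 127, 131, 127]
hole [0.42238354 0.27226627 0.058     ]
row [0.054, 0.2962, -0.0258, 0.0007, 0.0014, -0.2575]
```

Emit:
carry_out --pt "0.054 0.05 -0.025 0 0 -0.05" --pt "0.054 0.1 -0.025 0 0 -0.13" --pt "0.054 0.15 -0.025 0 0 -0.2" --pt "0.054 0.2 -0.025 0 0 -0.257" --pt "0.054 0.25 -0.025 0 0 -0.257" --pt "0.054 0.296 -0.025 0 0 -0.257" --pt "0.054 0.296 -0.025 0 0 -0.257" --pt "0.054 0.296 -0.025 0 0 -0.257"

```text
clock: 5.6
tool_pos: [0.4305, -0.0294, 0.1994]
orientation: [-180.0, 0.0, 5.6]
force: [-0.7, -0.3, -0.7]
opening: 0.0192
gripper_force: 29.9
```

Emit:
carry_out --pt "0 0 0 0 0 0" --pt "0 0 0 0 0 0"

```text
clock: 5.85
tool_pos: [0.4308, -0.0285, 0.1998]
orientation: [-180.0, 0.0, 5.8]
force: [-0.6, 0.0, -0.3]
opening: 0.0195
gripper_force: 29.9
```

Run:
```python
from h import *
T,o=tool(); print(o['clock'],o['tool_pos'],o['orientation'],o['opening'],o['force'])
im,K,E=snap('wrist','w3.png'); np.savez('w3.npz',im=im,K=K,E=E,T=T)
```

```text
5.85 [ 0.43082844 -0.02847963  0.19984957] [-1.79950360e+02  1.25157482e-02  5.76375969e+00] 0.019524684014533306 [-0.58913808  0.00466161 -0.26077694]
```

View pics/w3.png

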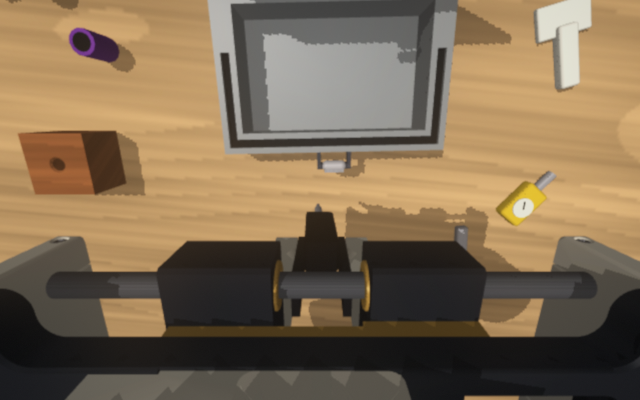

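The wrist view shows the whole groove: left end (224,54), left front corner (232,145), right front corner (438,141), right end (442,50). It also shows the gauge at (523,204), the scraper at (565,40), the stand's hole at (57,164) and the stylus tip at (318,206).

Run:
```python
from h import *
d=np.load('w3.npz'); im,K,E,T=d['im'],d['K'],d['E'],d['T']
g=cv2.cvtColor(im,cv2.COLOR_RGB2GRAY).astype(float)
print(g[100,215:245].astype(int).tolist()); print(g[130:155,330].astype(int).tolist()); print(g[100,425:455].astype(int).tolist()); print(g[40:60,442].astype(int).tolist(),g[42:64,224].astype(int).tolist())
th=55
def cen(line,a):
    i=np.where(line<th)[0]; return a+i.mean() if 3<=len(i)<=14 else None
def run(pts): return np.array([px(u,v,.0575,K,E)[:2] for u,v in pts])
L=run([(cen(g[v,218:240],218),v) for v in range(65,130) if cen(g[v,218:240],218)])
Rr=run([(cen(g[v,428:452],428),v) for v in range(60,125) if cen(g[v,428:452],428)])
F=run([(u,cen(g[134:152,u],134)) for u in range(245,425) if cen(g[134:152,u],134)])
print(len(L),len(Rr),len(F))
ln=[]
for P in (L,Rr,F):
    vx,vy,x,y=cv2.fitLine(P.astype(np.float32),cv2.DIST_HUBER,0,.01,.01).ravel(); ln.append((np.array([x,y]),np.array([vx,vy]))); print(np.degrees(np.arctan2(vy,vx)))
def X(a,b):
    s=np.linalg.solve(np.c_[a[1],-b[1]],b[0]-a[0]); return a[0]+s[0]*a[1]
cl,cr=X(ln[0],ln[2]),X(ln[1],ln[2]); print('corners',cl,cr,np.linalg.norm(cl-cr))
yv=(cl-cr)/np.linalg.norm(cl-cr); yaw=np.degrees(np.arctan2(-yv[0],yv[1])); xv=np.array([yv[1],-yv[0]])
c=(cl+cr)/2+.073*xv; print('case',c,yaw)
for u,v in [(224,53),(442,49)]:
    p=px(u,v,.0575,K,E)[:2]-c; print('end in case',p@xv,p@yv)
print('hole',px(57,164,.058,K,E))
```

```text
[162, 162, 162, 165, 171, 174, 173, 173, 172, 152, 104, 62, 48, 48, 48, 49, 48, 59, 120, 168, 173, 173, 173, 170, 138, 79, 67, 68, 67, 67]
[94, 106, 138, 156, 158, 157, 154, 128, 78, 51, 49, 50, 49, 50, 52, 77, 125, 154, 157, 156, 155, 148, 131, 116, 111]
[80, 84, 116, 148, 151, 151, 151, 148, 118, 58, 44, 43, 43, 43, 48, 64, 93, 126, 148, 149, 150, 150, 152, 157, 163, 164, 164, 165, 165, 165]
[148, 148, 149, 148, 148, 148, 146, 119, 68, 38, 37, 40, 39, 39, 40, 39, 40, 41, 40, 41] [182, 182, 182, 182, 182, 181, 182, 181, 183, 179, 141, 72, 44, 43, 45, 45, 45, 45, 46, 46, 46, 47]
65 65 180
7.0071955
6.8594604
-83.06301
corners [0.46612537 0.07378967] [ 0.49300158 -0.14710784] 0.22252649
case [ 0.5520291  -0.02784232] 6.9369807
end in case 0.018532481279787728 0.111397822192074
end in case 0.01762016986437462 -0.11199826844524864
hole [0.42272037 0.27361906 0.058     ]
```

```bash
cat >> h.py <<'E'
CC=np.array([.5520,-.0278]); CY=6.94
def cw(x,y):
    a=np.radians(CY); return CC+np.array([[np.cos(a),-np.sin(a)],[np.sin(a),np.cos(a)]])@np.array([x,y])
E
python3 - <<'E'
from h import *
go([*cw(.0143,.108),.145],CY)
E
```

```text
row [0.1327, -0.0968, 0.055, -0.0009, 0.0001, -0.0206]
```

Emit:
carry_out --pt "0.04 -0.03 0 0 0 -0.0206" --pt "0.08 -0.06 0 0 0 -0.0206" --pt "0.11 -0.09 0 -0.001 0 -0.0206" --pt "0.1327 -0.0968 0.02 -0.001 0 -0.0206" --pt "0.1327 -0.0968 0.04 -0.001 0 -0.0206" --pt "0.1327 -0.0968 0.055 -0.001 0 -0.0206" --pt "0.1327 -0.0968 0.055 -0.001 0 -0.0206" --pt "0.1327 -0.0968 0.055 -0.001 0 -0.0206"

```text
clock: 6.9
tool_pos: [0.5536, 0.0804, 0.1461]
orientation: [-180.0, -0.1, 6.9]
force: [0.3, -0.3, -0.6]
opening: 0.0194
gripper_force: 29.9
```

Run:
```python
from h import *
T,o=tool(); print(o['clock'],o['tool_pos'],o['orientation'],o['force'])
im,K,E=snap('wrist'); np.savez('w4.npz',im=im,K=K,E=E,T=T)
print('want tip px at groove0 z.08',proj([*cw(.012,.111),.0796],K,E),'groove0',proj([*cw(.012,.111),.055],K,E),'end rim',proj([*cw(.019,.111),.06],K,E))
c=im[120:230,260:400,::-1]; cv2.imwrite('pics/w4c.png',cv2.resize(c,None,fx=5,fy=5,interpolation=cv2.INTER_NEAREST))
go([*cw(.0143,.108),.122],CY)
```

```text
6.9 [0.5535903  0.0804152  0.14612272] [-1.79998496e+02 -8.66828955e-02  6.88344295e+00] [ 0.32226242 -0.25059986 -0.56170627]
want tip px at groove0 z.08 [317.25780102 204.81263148] groove0 [317.59492169 197.52574968] end rim [317.49999991 191.99735697]
row [-0.0006, -0.0007, 0.0243, -0.0003, -0.002, -0.0011]
```

View pics/w4c.png

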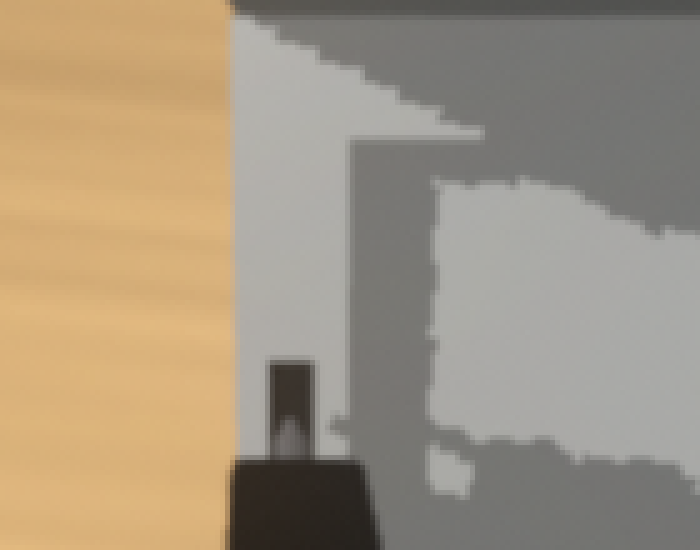

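The tip sits centred over the left groove at crop x 291, with the groove between 268 and 315 and its closed end at y 362. I'll lower it now.

Emit:
carry_out --pt "0 0 0.004 0 0 0" --pt "0 0 0.008 0 0 0" --pt "0 0 0.012 0 0 0" --pt "0 0 0.016 0 0 0" --pt "0 0 0.019 0 0 0" --pt "0 0 0.021 0 0 0" --pt "0 0 0.023 0 0 0" --pt "0 0 0.023 0 0 0"

```text
clock: 7.95
tool_pos: [0.5531, 0.0803, 0.1221]
orientation: [180.0, -0.0, 6.9]
force: [-0.1, -0.4, -0.4]
opening: 0.0194
gripper_force: 29.9
```

Emit:
carry_out --pt "0 0 0.0005 0 0 0" --pt "0 0 0.0005 0 0 0"

```text
clock: 8.2
tool_pos: [0.5532, 0.0803, 0.1218]
orientation: [180.0, -0.0, 6.9]
force: [0.1, -0.3, -0.5]
opening: 0.0191
gripper_force: 29.9
```

Run:
```python
from h import *
T,o=tool(); print(o['clock'],o['tool_pos'],o['orientation'],o['force'])
go([*cw(.0143,.108),.122],CY)
for n,p in [('mid',(-.0277,.108)),('FL',(-.0707,.108)),('FR',(-.0707,-.114)),('end',(.0143,-.114))]: print(n); go([*cw(*p),.122],CY)
```

```text
8.2 [0.55324484 0.0802946  0.12177521] [ 1.79997909e+02 -2.20205815e-02  6.86271266e+00] [ 0.05415472 -0.29739721 -0.5282637 ]
row [0.0, -0.0008, -0.0002, 0.0, -0.0004, -0.0013]
mid
row [-0.042, -0.0008, -0.0002, 0.0, -0.0004, -0.0013]
FL
row [-0.085, -0.0007, -0.0003, 0.0, -0.0004, -0.0013]
FR
row [-0.0847, 0.2213, -0.0002, 0.0, -0.0004, -0.0013]
end
row [0.0003, 0.2212, -0.0002, 0.0, -0.0004, -0.0013]
```

Emit:
carry_out --pt "-0.0025 -0.0002 0 0 0 -0.001" --pt "-0.005 -0.0004 0 0 0 -0.001" --pt "-0.0075 -0.0006 0 0 0 -0.001" --pt "-0.01 -0.0007 0 0 0 -0.001" --pt "-0.013 -0.0007 0 0 0 -0.001" --pt "-0.016 -0.0007 0 0 0 -0.001" --pt "-0.0185 -0.0007 0 0 0 -0.001" --pt "-0.021 -0.0007 0 0 0 -0.001"

```text
clock: 9.2
tool_pos: [0.5321, 0.0785, 0.1217]
orientation: [180.0, -0.0, 6.9]
force: [-0.3, 0.3, -0.7]
opening: 0.0194
gripper_force: 29.9
```

Emit:
carry_out --pt "-0.0025 0 0 0 0 0" --pt "-0.005 0 0 0 0 0" --pt "-0.0075 0 0 0 0 0" --pt "-0.01 0 0 0 0 0" --pt "-0.013 0 0 0 0 0" --pt "-0.016 0 0 0 0 0" --pt "-0.0185 0 0 0 0 0" --pt "-0.021 0 0 0 0 0"

```text
clock: 10.2
tool_pos: [0.5113, 0.0759, 0.1217]
orientation: [180.0, -0.0, 6.9]
force: [0.0, 0.2, -0.6]
opening: 0.0195
gripper_force: 29.9
```

Emit:
carry_out --pt "-0.0025 0 0 0 0 0" --pt "-0.005 0 0 0 0 0" --pt "-0.0075 0 0 0 0 0" --pt "-0.01 0 0 0 0 0" --pt "-0.013 0 0 0 0 0" --pt "-0.016 0 0 0 0 0" --pt "-0.0185 0 0 0 0 0" --pt "-0.021 0 0 0 0 0"

```text
clock: 11.2
tool_pos: [0.4904, 0.0734, 0.1217]
orientation: [180.0, -0.0, 6.9]
force: [-0.6, -0.1, -0.8]
opening: 0.0191
gripper_force: 29.9
```

Run:
```python
from h import *
T,o=tool(); print(o['clock'],o['tool_pos'],o['orientation'],o['force'],o['moment'])
for n,p in [('FL',(-.0707,.108)),('FR',(-.0707,-.114))]: print(n); go([*cw(*p),.122],CY)
im,K,E=snap('wrist'); c=im[120:230,230:400,::-1]; cv2.imwrite('pics/w5c.png',cv2.resize(c,None,fx=4,fy=4,interpolation=cv2.INTER_NEAREST))
```

```text
11.2 [0.49041776 0.07341101 0.12172035] [ 1.79997604e+02 -1.82821307e-02  6.92208171e+00] [-0.598521   -0.11303893 -0.83946995] [ 0.00871247 -0.04509004  0.04985939]
FL
row [-0.0218, -0.0001, -0.0003, 0.0, -0.0003, -0.0003]
FR
row [-0.0217, 0.2219, -0.0003, 0.0, -0.0003, -0.0003]
```

View pics/w5c.png

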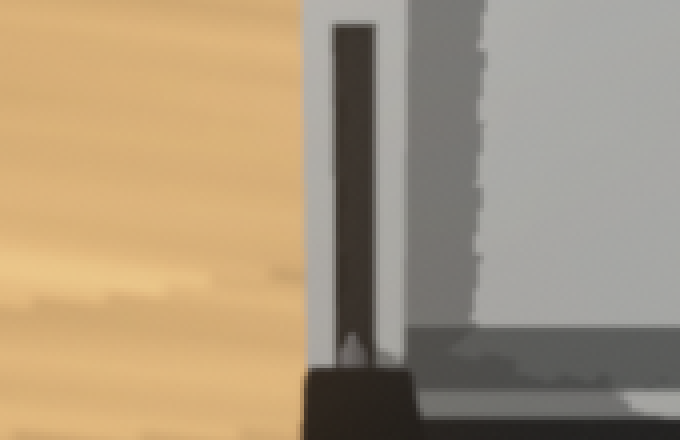

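The tip is centred in the left groove, at crop (352,345), and the force is about zero.

Emit:
carry_out --pt "-0.003 0 0 0 0 0" --pt "-0.006 0 0 0 0 0" --pt "-0.009 0 0 0 0 0" --pt "-0.012 0 0 0 0 0" --pt "-0.015 0 0 0 0 0" --pt "-0.018 0 0 0 0 0" --pt "-0.0215 0 0 0 0 0" --pt "-0.0215 0 0 0 0 0"

```text
clock: 12.25
tool_pos: [0.469, 0.0708, 0.1218]
orientation: [-180.0, -0.0, 6.9]
force: [-0.0, 0.0, -0.8]
opening: 0.0195
gripper_force: 29.9
```

Emit:
carry_out --pt "0 0.0025 0 0 0 0" --pt "0 0.005 0 0 0 0" --pt "0 0.008 0 0 0 0" --pt "0 0.011 0 0 0 0" --pt "0 0.014 0 0 0 0" --pt "0 0.0165 0 0 0 0" --pt "0 0.0195 0 0 0 0" --pt "0 0.0222 0 0 0 0"

```text
clock: 13.25
tool_pos: [0.4719, 0.0486, 0.1217]
orientation: [180.0, -0.0, 6.9]
force: [-0.1, 0.2, -0.8]
opening: 0.0193
gripper_force: 29.9
```

Emit:
carry_out --pt "0 0.0025 0 0 0 0" --pt "0 0.005 0 0 0 0" --pt "0 0.008 0 0 0 0" --pt "0 0.011 0 0 0 0" --pt "0 0.014 0 0 0 0" --pt "0 0.0165 0 0 0 0" --pt "0 0.0195 0 0 0 0" --pt "0 0.0222 0 0 0 0"

```text
clock: 14.25
tool_pos: [0.4746, 0.0266, 0.1217]
orientation: [180.0, -0.0, 6.9]
force: [0.0, -0.5, -1.1]
opening: 0.0195
gripper_force: 29.9
```

Run:
```python
from h import *
T,o=tool(); print(o['clock'],o['tool_pos'],o['orientation'],o['force'])
for n,p in [('FR',(-.0707,-.114))]: print(n); go([*cw(*p),.122],CY)
```

```text
14.25 [0.4746046  0.02656687 0.12169638] [ 1.79996808e+02 -1.59179372e-02  6.92134971e+00] [ 0.00158904 -0.54820018 -1.08991426]
FR
row [-0.0004, 0.1773, -0.0003, 0.0001, -0.0003, -0.0003]
```

Emit:
carry_out --pt "-0.0001 0.0025 0 0 0 0" --pt "-0.0002 0.005 0 0 0 0" --pt "-0.0003 0.008 0 0 0 0" --pt "-0.0003 0.011 0 0 0 0" --pt "-0.0003 0.014 0 0 0 0" --pt "-0.0003 0.0165 0 0 0 0" --pt "-0.0003 0.0195 0 0 0 0" --pt "-0.0003 0.0222 0 0 0 0"

```text
clock: 15.25
tool_pos: [0.477, 0.0045, 0.1217]
orientation: [180.0, -0.0, 6.9]
force: [0.4, -0.3, -0.9]
opening: 0.0198
gripper_force: 29.9
```

Emit:
carry_out --pt "0 0.0025 0 0 0 0" --pt "0 0.005 0 0 0 0" --pt "0 0.008 0 0 0 0" --pt "0 0.011 0 0 0 0" --pt "0 0.014 0 0 0 0" --pt "0 0.0165 0 0 0 0" --pt "0 0.0195 0 0 0 0" --pt "0 0.0222 0 0 0 0"

```text
clock: 16.25
tool_pos: [0.4797, -0.0175, 0.1217]
orientation: [180.0, -0.0, 6.9]
force: [-0.0, 1.4, -0.0]
opening: 0.0193
gripper_force: 29.9
```

Emit:
carry_out --pt "0 0.0025 0 0 0 0" --pt "0 0.005 0 0 0 0" --pt "0 0.008 0 0 0 0" --pt "0 0.011 0 0 0 0" --pt "0 0.014 0 0 0 0" --pt "0 0.0165 0 0 0 0" --pt "0 0.0195 0 0 0 0" --pt "0 0.0222 0 0 0 0"

```text
clock: 17.25
tool_pos: [0.4823, -0.0396, 0.1217]
orientation: [180.0, -0.0, 6.9]
force: [-0.2, -1.1, -1.2]
opening: 0.0192
gripper_force: 29.9
```

Emit:
carry_out --pt "0 0.0025 0 0 0 0" --pt "0 0.005 0 0 0 0" --pt "0 0.008 0 0 0 0" --pt "0 0.011 0 0 0 0" --pt "0 0.014 0 0 0 0" --pt "0 0.0165 0 0 0 0" --pt "0 0.0195 0 0 0 0" --pt "0 0.0222 0 0 0 0"

```text
clock: 18.25
tool_pos: [0.485, -0.0616, 0.1217]
orientation: [180.0, -0.0, 6.9]
force: [-0.1, 0.3, -1.1]
opening: 0.0191
gripper_force: 29.9
```

Run:
```python
from h import *
T,o=tool(); print(o['clock'],o['tool_pos'],o['orientation'],o['force'])
for n,p in [('FR',(-.0707,-.114))]: print(n); go([*cw(*p),.122],CY)
```

```text
18.25 [ 0.48501996 -0.06162386  0.12169834] [ 1.79997069e+02 -1.50603517e-02  6.92271657e+00] [-0.0970199   0.30814699 -1.07984486]
FR
row [-0.0001, 0.0885, -0.0003, 0.0001, -0.0003, -0.0003]
```

Emit:
carry_out --pt "0 0.0025 0 0 0 0" --pt "0 0.005 0 0 0 0" --pt "0 0.008 0 0 0 0" --pt "0 0.011 0 0 0 0" --pt "0 0.014 0 0 0 0" --pt "0 0.0165 0 0 0 0" --pt "0 0.0195 0 0 0 0" --pt "0 0.0222 0 0 0 0"

```text
clock: 19.25
tool_pos: [0.4877, -0.0836, 0.1217]
orientation: [180.0, -0.0, 6.9]
force: [0.1, 0.7, -0.3]
opening: 0.0189
gripper_force: 29.9
```

Emit:
carry_out --pt "0 0.0025 0 0 0 0" --pt "0 0.005 0 0 0 0" --pt "0 0.008 0 0 0 0" --pt "0 0.011 0 0 0 0" --pt "0 0.014 0 0 0 0" --pt "0 0.0165 0 0 0 0" --pt "0 0.0195 0 0 0 0" --pt "0 0.0222 0 0 0 0"

```text
clock: 20.25
tool_pos: [0.4904, -0.1057, 0.1217]
orientation: [180.0, -0.0, 6.9]
force: [-0.9, 0.8, -0.9]
opening: 0.0194
gripper_force: 29.9
```

Emit:
carry_out --pt "0 0.0025 0 0 0 0" --pt "0 0.005 0 0 0 0" --pt "0 0.008 0 0 0 0" --pt "0 0.011 0 0 0 0" --pt "0 0.014 0 0 0 0" --pt "0 0.0165 0 0 0 0" --pt "0 0.0195 0 0 0 0" --pt "0 0.0222 0 0 0 0"

```text
clock: 21.25
tool_pos: [0.4931, -0.1277, 0.1217]
orientation: [180.0, -0.0, 6.9]
force: [-0.8, 0.1, -0.7]
opening: 0.019
gripper_force: 29.9
```

Emit:
carry_out --pt "0 0.0025 0 0 0 0" --pt "0 0.005 0 0 0 0" --pt "0 0.008 0 0 0 0" --pt "0 0.011 0 0 0 0" --pt "0 0.014 0 0 0 0" --pt "0 0.017 0 0 0 0" --pt "0 0.0198 0 0 0 0" --pt "0 0.0219 0 0 0 0"

```text
clock: 22.25
tool_pos: [0.4957, -0.1494, 0.1217]
orientation: [180.0, -0.0, 6.9]
force: [-1.3, -0.1, -1.1]
opening: 0.0192
gripper_force: 29.9
```

Run:
```python
from h import *
T,o=tool(); print(o['clock'],o['tool_pos'],o['orientation'],o['force'])
for n,p in [('FR',(-.0707,-.114)),('end',(.0143,-.114))]: print(n); go([*cw(*p),.122],CY)
im,K,E=snap('wrist'); g=cv2.cvtColor(im,cv2.COLOR_RGB2GRAY)
for v in (190,200,204,206,208): print(g[v,305:333].tolist())
```

```text
22.25 [ 0.49565509 -0.14943707  0.12168687] [ 1.79997766e+02 -1.25174900e-02  6.92028635e+00] [-1.34544822 -0.13313703 -1.05971578]
FR
row [-0.0001, 0.0001, -0.0003, 0.0, -0.0002, -0.0003]
end
row [0.0849, 0.0, -0.0003, 0.0, -0.0002, -0.0003]
[91, 121, 150, 156, 156, 154, 155, 153, 127, 73, 46, 45, 45, 45, 46, 45, 45, 48, 74, 123, 152, 155, 156, 155, 155, 152, 136, 116]
[152, 151, 152, 152, 152, 151, 151, 149, 125, 73, 43, 41, 43, 44, 44, 43, 44, 46, 74, 122, 151, 154, 154, 155, 155, 149, 132, 115]
[43, 43, 43, 44, 43, 44, 43, 43, 43, 43, 48, 65, 82, 78, 59, 44, 42, 46, 75, 123, 152, 154, 154, 155, 154, 148, 134, 120]
[43, 44, 43, 43, 43, 42, 43, 42, 43, 49, 66, 87, 93, 88, 77, 59, 44, 42, 65, 109, 145, 153, 155, 154, 154, 149, 135, 122]
[46, 45, 45, 45, 45, 44, 45, 45, 47, 64, 88, 98, 94, 88, 83, 75, 61, 46, 59, 95, 123, 133, 142, 151, 152, 146, 134, 122]
```

Emit:
carry_out --pt "0.0025 0.0003 0 0 0 0" --pt "0.005 0.0006 0 0 0 0" --pt "0.008 0.0006 0 0 0 0" --pt "0.0105 0.0006 0 0 0 0" --pt "0.0135 0.0006 0 0 0 0" --pt "0.016 0.0006 0 0 0 0" --pt "0.0185 0.0006 0 0 0 0" --pt "0.0212 0.0006 0 0 0 0"

```text
clock: 23.3
tool_pos: [0.5169, -0.1473, 0.1217]
orientation: [180.0, -0.0, 6.9]
force: [-0.9, -0.1, -1.1]
opening: 0.0194
gripper_force: 29.9
```

Emit:
carry_out --pt "0.0025 0 0 0 0 0" --pt "0.005 0 0 0 0 0" --pt "0.008 0 0 0 0 0" --pt "0.0105 0 0 0 0 0" --pt "0.0135 0 0 0 0 0" --pt "0.016 0 0 0 0 0" --pt "0.0185 0 0 0 0 0" --pt "0.0212 0 0 0 0 0"

```text
clock: 24.3
tool_pos: [0.538, -0.1447, 0.1217]
orientation: [180.0, -0.0, 6.9]
force: [0.1, -0.9, -0.3]
opening: 0.0191
gripper_force: 29.9
```

Emit:
carry_out --pt "0.0025 0 0 0 0 0" --pt "0.005 0 0 0 0 0" --pt "0.008 0 0 0 0 0" --pt "0.0105 0 0 0 0 0" --pt "0.0135 0 0 0 0 0" --pt "0.016 0 0 0 0 0" --pt "0.0185 0 0 0 0 0" --pt "0.0212 0 0 0 0 0"

```text
clock: 25.3
tool_pos: [0.559, -0.1422, 0.1217]
orientation: [180.0, -0.0, 6.9]
force: [0.6, 1.5, -1.2]
opening: 0.0192
gripper_force: 29.9
```

Emit:
carry_out --pt "0.0025 0 0 0 0 0" --pt "0.005 0 0 0 0 0" --pt "0.008 0 0 0 0 0" --pt "0.0105 0 0 0 0 0" --pt "0.0135 0 0 0 0 0" --pt "0.016 0 0 0 0 0" --pt "0.0185 0 0 0 0 0" --pt "0.0212 0 0 0 0 0"

```text
clock: 26.3
tool_pos: [0.5801, -0.1396, 0.1217]
orientation: [180.0, -0.0, 6.9]
force: [0.2, -0.1, -0.7]
opening: 0.0194
gripper_force: 29.9
```

Emit:
carry_out --pt "0 0 0 0 0 0" --pt "0 0 0 0 0 0" --pt "0 0 -0.003 0 0 0" --pt "0 0 -0.01 0 0 0" --pt "0 0 -0.03 0 0 0" --pt "0 0 -0.06 0 0 0" --pt "0 0 -0.08 0 0 0" --pt "0 0 -0.08 0 0 0"

```text
clock: 27.3
tool_pos: [0.581, -0.1397, 0.204]
orientation: [180.0, -0.2, 6.9]
force: [-1.1, 0.3, -0.6]
opening: 0.0196
gripper_force: 29.9
```

Run:
```python
from h import *
T,o=tool(); print(o['clock'],o['tool_pos'],o['orientation'],o['force'],o['opening'])
go([.43,0,.2],-9.04); go([.4239,.2717,.2],-9.04)
```

```text
27.3 [ 0.58103343 -0.13973995  0.20404099] [179.96660092  -0.24593545   6.93027034] [-1.09667788  0.31720863 -0.56123589] 0.01964346642597913
row [-0.1331, -0.1569, 0.0034, -0.0, -0.0043, 0.2787]
row [-0.1064, -0.4274, 0.0033, -0.0, -0.0043, 0.2787]
```

Emit:
carry_out --pt "-0.03 -0.05 0 0 0 0.05" --pt "-0.05 -0.1 0 0 0 0.1" --pt "-0.07 -0.15 0 0 0 0.15" --pt "-0.08 -0.2 0 0 0 0.2" --pt "-0.09 -0.25 0 0 0 0.25" --pt "-0.1 -0.3 0 0 0 0.279" --pt "-0.106 -0.36 0 0 0 0.279" --pt "-0.106 -0.41 0 0 0 0.279"

```text
clock: 28.3
tool_pos: [0.424, 0.2563, 0.2014]
orientation: [-180.0, -0.0, -9.0]
force: [0.6, -0.0, 0.5]
opening: 0.0197
gripper_force: 29.9
```

Emit:
carry_out --pt "0 0 0 0 0 0" --pt "0 0 0 0 0 0" --pt "0 0 0 0 0 0"

```text
clock: 28.68
tool_pos: [0.4252, 0.2536, 0.2014]
orientation: [180.0, 0.0, -9.1]
force: [-0.4, -1.3, -1.4]
opening: 0.0194
gripper_force: 29.9
```

Run:
```python
from h import *
T,o=tool(); print(o['clock'],o['tool_pos'],o['orientation'])
go([.4239,.2717,.145],-9.04)
```

```text
28.675 [0.4251969  0.25357072 0.20141759] [ 1.79975196e+02  3.96106588e-03 -9.12260311e+00]
row [-0.0042, -0.0177, 0.0564, 0.0004, 0.0001, -0.0014]
```

Emit:
carry_out --pt "-0.004 -0.018 0.02 0 0 -0.001" --pt "-0.004 -0.018 0.05 0 0 -0.001" --pt "-0.004 -0.018 0.056 0 0 -0.001" --pt "-0.004 -0.018 0.056 0 0 -0.001" --pt "-0.004 -0.018 0.056 0 0 -0.001"

```text
clock: 29.3
tool_pos: [0.4248, 0.2732, 0.1469]
orientation: [-179.9, -0.1, -9.0]
force: [0.2, -0.4, -0.7]
opening: 0.0197
gripper_force: 29.9
```

Run:
```python
from h import *
T,o=tool(); print(o['clock'],o['tool_pos'],o['orientation'])
go([.4239,.2717,.0758],-9.04)
```

```text
29.3 [0.42484189 0.27319513 0.14690738] [-1.79911660e+02 -7.99051555e-02 -9.02735938e+00]
row [-0.0008, 0.0017, 0.0711, -0.0015, -0.0014, 0.0002]
```

Emit:
carry_out --pt "0 0 0.003 0 0 0" --pt "0 0 0.006 0 0 0"

```text
clock: 29.55
tool_pos: [0.4242, 0.2731, 0.1399]
orientation: [-180.0, -0.0, -9.0]
force: [-0.0, -0.5, -0.7]
opening: 0.0194
gripper_force: 29.9
```

Emit:
carry_out --pt "0 0.0005 0.01 0 0 0" --pt "0 0.0005 0.02 0 0 0" --pt "0 0.0005 0.03 0 0 0" --pt "0 0.0005 0.04 0 0 0" --pt "0 0.0005 0.05 0 0 0" --pt "0 0.0005 0.055 0 0 0" --pt "0 0.0005 0.055 0 0 0"

```text
clock: 30.42
tool_pos: [0.424, 0.2723, 0.0843]
orientation: [180.0, 0.0, -9.0]
force: [-0.1, -0.1, 0.2]
opening: 0.0191
gripper_force: 29.9
```

Run:
```python
from h import *
T,o=tool(); print(o['clock'],o['tool_pos'],o['orientation'],o['force'])
go([.4239,.2717,.0756],-9.04)
```

```text
30.425 [0.4239769  0.2723217  0.08428637] [ 1.79960492e+02  3.07588834e-03 -9.00509990e+00] [-0.08261759 -0.14758696  0.23440752]
row [0.0, 0.0006, 0.0087, 0.0007, 0.0001, 0.0006]
```

Now I'll seat and release it. The next destination is the socket.

Emit:
carry_out --pt "0 0.0006 0.003 0 0 0" --pt "0 0.0006 0.006 0 0 0" --pt "0 0.0006 0.0085 0 0 0" --pt "0 0.0006 0.0085 0 0 0"

```text
clock: 30.92
tool_pos: [0.4239, 0.2718, 0.076]
orientation: [180.0, -0.0, -9.0]
force: [-0.6, -1.1, -1.2]
opening: 0.0197
gripper_force: 29.9
```

Emit:
carry_out --pt "0 0 0 0 0 0" --pt "0 0 0 0 0 0" --pt "0 0 0 0 0 0" --pt "0 0 0 0 0 0" --pt "0 0 0 0 0 0" --pt "0 0 0 0 0 0" --grip 0.3

```text
clock: 31.68
tool_pos: [0.424, 0.2719, 0.0762]
orientation: [-180.0, -0.0, -9.0]
force: [-0.8, -0.0, 1.2]
opening: 0.0568
gripper_force: 0.0
```

Emit:
carry_out --pt "0 0 -0.02 0 0 0" --pt "0 0 -0.06 0 0 0" --pt "0 0 -0.12 0 0 0" --pt "0 0 -0.15 0 0 0" --pt "0 0 -0.15 0 0 0" --pt "0 0 -0.15 0 0 0"

```text
clock: 32.42
tool_pos: [0.4235, 0.2716, 0.2255]
orientation: [180.0, 0.0, -9.0]
force: [-0.3, 0.3, 0.3]
opening: 0.0568
gripper_force: 0.0
```

Run:
```python
from h import *
T,o=tool(); print(o['clock'],o['tool_pos'],o['orientation'],o['opening'])
im,K,E=snap('wrist'); hsv=cv2.cvtColor(im,cv2.COLOR_RGB2HSV); g=hsv[...,2]
# stand + handle check
m=((g<60)).astype(np.uint8); m[:130]=0; m[235:]=0; m[:,:260]=0; m[:,380:]=0
cs,_=cv2.findContours(m,cv2.RETR_EXTERNAL,cv2.CHAIN_APPROX_NONE)
for c in cs:
    if cv2.contourArea(c)>60: print('dark',cv2.boundingRect(c),cv2.contourArea(c))
print('expect handle top',proj([.4235,.2725,.113],K,E))
go([.60,.285,.2],0)
```

```text
32.425 [0.42350617 0.27161253 0.22551903] [ 1.79977708e+02  2.67186839e-02 -9.01571689e+00] 0.056846974626413575
dark (312, 173, 17, 26) 367.0
expect handle top [320.26151015 189.5420754 ]
row [0.1723, -0.0411, 0.0249, 0.0012, 0.0009, -0.1574]
```

Run:
```python
from h import *
go([.612,.295,.2],-90)
```

```text
row [0.1826, -0.0529, 0.0249, 0.0016, -0.0002, 1.4134]
```

Emit:
carry_out --pt "0.03 -0.01 0 0 0 0.17" --pt "0.06 -0.02 0 0 0 0.34" --pt "0.1 -0.03 0 0 0 0.51" --pt "0.14 -0.04 0 0 0 0.68" --pt "0.16 -0.05 0.01 0 0 0.86" --pt "0.183 -0.053 0.025 0 0 1.04" --pt "0.183 -0.053 0.025 0 0 1.22" --pt "0.183 -0.053 0.025 0 0 1.413"

```text
clock: 33.48
tool_pos: [0.6127, 0.2949, 0.1985]
orientation: [179.8, -0.1, -90.0]
force: [0.4, 0.9, 0.2]
opening: 0.0564
gripper_force: 0.0
```

Emit:
carry_out --pt "0 0 0 0 0 0" --pt "0 0 0 0 0 0" --pt "0 0 0 0 0 0" --pt "0 0 0 0 0 0"

```text
clock: 33.98
tool_pos: [0.6129, 0.2957, 0.2013]
orientation: [-180.0, 0.0, -89.6]
force: [-0.6, 0.7, 0.1]
opening: 0.0567
gripper_force: 0.0
```

Run:
```python
from h import *
T,o=tool(); print(o['clock'],o['tool_pos'],o['orientation'],o['joint_pos'])
im,K,E=snap('wrist','w6.png'); hsv=cv2.cvtColor(im,cv2.COLOR_RGB2HSV)
m=(hsv[...,1]<70).astype(np.uint8); m[238:]=0
cs,_=cv2.findContours(m,cv2.RETR_EXTERNAL,cv2.CHAIN_APPROX_NONE)
print('expect',proj([.614,.296,.036],K,E))
for c in cs:
    if cv2.contourArea(c)>80: print(cv2.boundingRect(c),cv2.contourArea(c),cv2.minAreaRect(c))
```

```text
33.975 [0.61292248 0.29565407 0.20128374] [-1.79981833e+02  5.92955729e-03 -8.95759420e+01] [ 4.21266292e+01  2.08328863e+01  2.01108674e+00  8.09251233e-03
 -7.11606921e+01 -4.17051842e+01]
expect [319.46506242 179.74589048]
(306, 169, 23, 27) 438.5 ((317.0, 182.0), (26.0, 22.0), 90.0)
(209, 78, 46, 63) 939.5 ((232.45578002929688, 107.83628845214844), (62.6609001159668, 42.971275329589844), 86.18592071533203)
(315, 0, 81, 11) 383.5 ((355.0, 5.0), (10.0, 80.0), 90.0)
(0, 0, 90, 238) 14036.0 ((21.533184051513672, 124.02676391601562), (251.24485778808594, 78.82467651367188), 76.4695053100586)
```

View pics/w6.png

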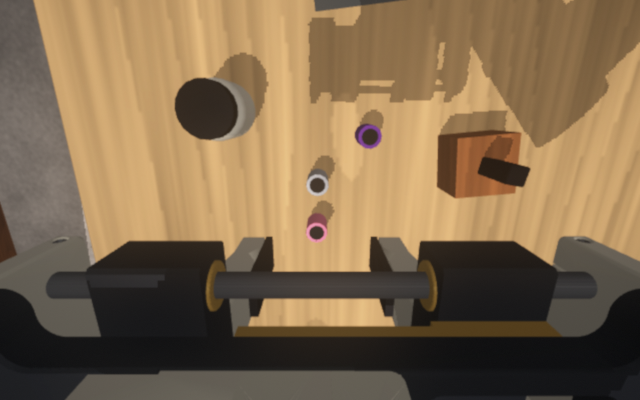

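The wrist view shows the grey socket's top at (317,185), pink at (316,232), purple at (369,136), the can at (207,107) and the stylus back in its stand at (503,172).

Run:
```python
from h import *
im=cv2.imread('pics/w6.png'); hsv=cv2.cvtColor(im,cv2.COLOR_BGR2HSV)
K,E=cam('wrist')
m=((hsv[...,1]<70)).astype(np.uint8); m=m[160:205,295:345]
print(hsv[185,300:335,1].tolist(),hsv[185,300:335,2].tolist()); print(hsv[168:204,317,2].tolist(),hsv[168:204,317,1].tolist())
for z in (.04,.032): print(z,px(317.3,185,z,K,E),px(306.5,185,z,K,E),px(328,185,z,K,E))
p=px(317.3,185,.04,K,E); go([p[0],p[1],.06],-90); go([p[0],p[1],.007],-90)
```

```text
[113, 113, 113, 114, 113, 103, 50, 15, 11, 15, 47, 84, 89, 86, 86, 86, 89, 90, 91, 90, 90, 88, 90, 84, 43, 19, 13, 18, 57, 109, 116, 116, 115, 116, 115] [214, 214, 214, 211, 207, 201, 198, 208, 205, 170, 97, 70, 69, 68, 68, 68, 69, 68, 67, 68, 68, 67, 68, 70, 100, 158, 191, 186, 184, 195, 196, 198, 201, 205, 204]
[127, 106, 99, 100, 100, 105, 145, 183, 192, 157, 91, 69, 68, 67, 68, 68, 69, 68, 68, 68, 68, 67, 68, 74, 120, 176, 200, 201, 201, 205, 205, 205, 205, 195, 185, 170] [98, 60, 44, 43, 41, 39, 23, 13, 13, 19, 53, 85, 90, 88, 90, 86, 89, 90, 94, 90, 90, 88, 90, 72, 30, 14, 15, 37, 85, 112, 116, 116, 114, 115, 117, 119]
0.04 [0.61666599 0.30174442 0.04      ] [0.62995125 0.30184165 0.04      ] [0.60350404 0.30164809 0.04      ]
0.032 [0.61676057 0.30365947 0.032     ] [0.63034833 0.30375891 0.032     ] [0.60329891 0.30356095 0.032     ]
row [-0.0061, -0.0037, 0.1414, -0.0004, 0.0001, 0.0071]
row [-0.006, -0.0037, 0.1944, -0.0004, 0.0001, 0.0071]
```

Emit:
carry_out --pt "-0.006 -0.004 0.04 0 0 0.007" --pt "-0.006 -0.004 0.09 0 0 0.007" --pt "-0.006 -0.004 0.13 0 0 0.007" --pt "-0.006 -0.004 0.16 0 0 0.007" --pt "-0.006 -0.004 0.185 0 0 0.007" --pt "-0.006 -0.004 0.193 0 0 0.007" --pt "-0.006 -0.004 0.193 0 0 0.007" --pt "-0.006 -0.004 0.193 0 0 0.007"

```text
clock: 35.02
tool_pos: [0.6178, 0.3022, 0.0096]
orientation: [-179.9, 0.1, -90.0]
force: [0.7, 0.4, 0.3]
opening: 0.0569
gripper_force: 0.0
```

Emit:
carry_out --pt "0 0 0 0 0 0" --pt "0 0 0 0 0 0" --pt "0 0 0 0 0 0" --pt "0 0 0 0 0 0" --pt "0 0 0 0 0 0" --pt "0 0 0 0 0 0" --grip -1

```text
clock: 35.78
tool_pos: [0.617, 0.3016, 0.0082]
orientation: [-180.0, -0.0, -90.1]
force: [0.1, 0.2, -0.8]
opening: 0.0032
gripper_force: 0.1
```

Emit:
carry_out --pt "0 0 -0.02 0 0 0" --pt "0 0 -0.06 0 0 0" --pt "0 0 -0.12 0 0 0" --pt "0 0 -0.15 0 0 0" --pt "0 0 -0.15 0 0 0"

```text
clock: 36.4
tool_pos: [0.6184, 0.3026, 0.1619]
orientation: [-179.7, 0.2, -90.0]
force: [-0.7, -0.1, -0.9]
opening: 0.0005
gripper_force: 0.0
```

Run:
```python
from h import *
T,o=tool(); print(o['clock'],o['tool_pos'],o['orientation'],o['joint_pos'])
print(cw(0,.06),cw(-.01,.065))
go([.45,.2,.2],-40); go([*cw(-.015,.062),.2],CY)
```

```text
36.4 [0.61844796 0.30262166 0.16187229] [-179.71294223    0.2021769   -90.03733063] [ 4.22755842e+01  2.27005217e+01 -3.92830401e-01  4.76716260e-02
 -6.65582812e+01 -4.23322529e+01]
[0.54475021 0.03176039] [0.53421933 0.03551546]
row [0.1026, 0.1682, -0.0393, -0.0062, 0.0011, -0.8733]
row [0.2706, 0.0885, -0.0395, -0.0067, -0.0016, -1.6926]
```

The fingers shut empty, so I'll look again.

Emit:
carry_out --pt "0 0 -0.03 0 0 0" --pt "0 0 -0.04 0 0 0" --pt "0 0 -0.04 0 0 0" --pt "0 0 -0.04 0 0 0" --grip 0.3

```text
clock: 36.9
tool_pos: [0.6163, 0.3014, 0.1966]
orientation: [179.9, -0.1, -90.1]
force: [-0.0, -0.4, -0.5]
opening: 0.035
gripper_force: 0.0
```

Run:
```python
from h import *
T,o=tool(); print(o['clock'],o['tool_pos'],o['orientation'])
im,K,E=snap('wrist','w7.png'); np.savez('w7.npz',im=im,K=K,E=E)
hsv=cv2.cvtColor(im,cv2.COLOR_RGB2HSV)
m=(hsv[...,1]<70).astype(np.uint8); m[238:]=0
cs,_=cv2.findContours(m,cv2.RETR_EXTERNAL,cv2.CHAIN_APPROX_NONE)
print('TCP ground px',proj([T[0,3],T[1,3],.04],K,E))
for c in cs:
    if cv2.contourArea(c)>80: print(cv2.boundingRect(c),cv2.contourArea(c),cv2.minAreaRect(c))
c=im[100:240,230:420,::-1]; cv2.imwrite('pics/w7c.png',cv2.resize(c,None,fx=4,fy=4))
```

```text
36.9 [0.6163276  0.30136131 0.19662896] [ 1.79912634e+02 -5.60927378e-02 -9.00591948e+01]
TCP ground px [320.07888323 181.1623938 ]
(308, 166, 23, 27) 447.5 ((319.0, 179.0), (26.0, 22.0), 90.0)
(210, 73, 45, 64) 950.5 ((232.54783630371094, 103.98231506347656), (63.38637924194336, 43.074363708496094), 88.15238952636719)
(0, 0, 89, 238) 13696.0 ((20.117652893066406, 124.4705810546875), (251.2668914794922, 78.58152770996094), 75.96376037597656)
```

View pics/w7c.png

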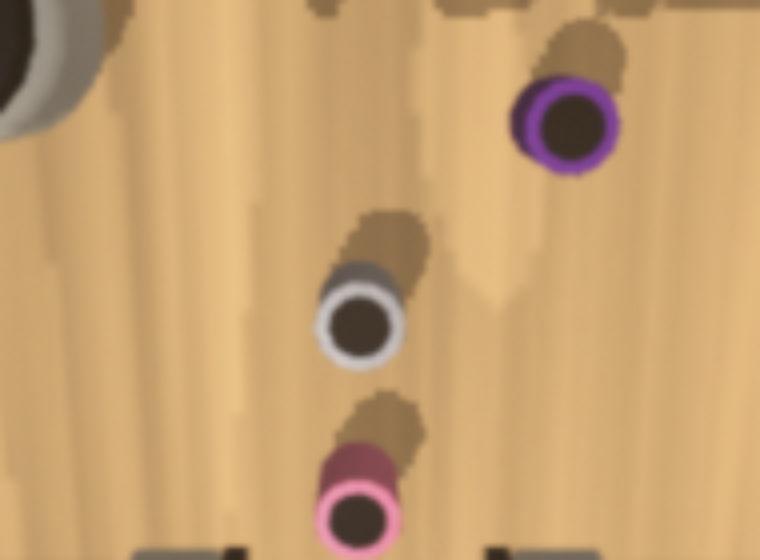

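Run:
```python
from h import *
d=np.load('w7.npz'); K,E=d['K'],d['E']
u,v=230+360/4,100+325/4
for z in (.04,.032): print(z,px(u,v,z,K,E))
print('bottom', px(230+366/4,100+283/4,0,K,E))
for n,(a,b) in {'pink':(358,520),'purple':(573,127)}.items(): print(n,px(230+a/4,100+b/4,.04,K,E),px(230+a/4,100+b/4,.032,K,E))
im,K,E=snap('scene'); o=telemetry.get_obs()
print(proj([.617,.302,.036],K,E),proj([.617,.302,0],K,E))
hsv=cv2.cvtColor(im,cv2.COLOR_RGB2HSV); x=im[280:370,330:430,::-1]; cv2.imwrite('pics/s3c.png',cv2.resize(x,None,fx=6,fy=6))
K,E=cam('scene');
print('scene top z.04',px(374,316,.04,K,E),'bottom',px(375,330,0,K,E))
```

```text
0.04 [0.61642317 0.30146947 0.04      ]
0.032 [0.6164419  0.30326708 0.032     ]
bottom [0.61448738 0.29613475 0.        ]
pink [0.61718143 0.36482429 0.04      ] [0.61721765 0.36808378 0.032     ]
purple [0.55495814 0.24323776 0.04      ] [0.55355859 0.2436917  0.032     ]
[375.60788606 319.33798415] [373.79997589 328.07493301]
scene top z.04 [0.61653401 0.29560651 0.04      ] bottom [0.61785059 0.30696681 0.        ]
```

View pics/s3c.png

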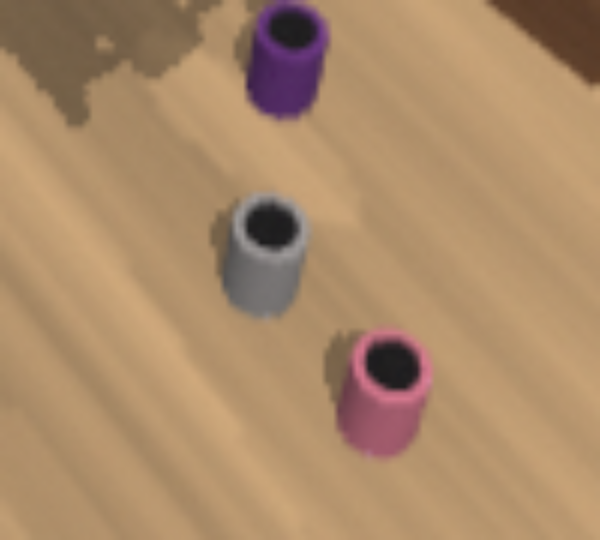

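Both views put the socket upright at (0.617, 0.302): scene crop top at (271,225) and base at (262,292). It has not moved, so I'll repeat the grasp and watch the opening more finely.

Run:
```python
from h import *
T,o=tool(); print(o['clock'],o['tool_pos'],o['orientation'],o['opening'])
go([.6165,.3012,.012],-90)
```

```text
37.0 [0.61648347 0.30134506 0.19682724] [ 1.79922502e+02 -6.38025909e-02 -9.00566134e+01] 0.042932072128506804
row [-0.0001, -0.0003, 0.1848, 0.0014, -0.0011, -0.001]
```

Emit:
carry_out --pt "0 0 0.05 0 0 0" --pt "0 0 0.1 0 0 0" --pt "0 0 0.14 0 0 0" --pt "0 0 0.17 0 0 0" --pt "0 0 0.184 0 0 0" --pt "0 0 0.184 0 0 0" --pt "0 0 0.184 0 0 0" --pt "0 0 0.184 0 0 0"

```text
clock: 38.0
tool_pos: [0.6178, 0.3022, 0.0158]
orientation: [-179.9, 0.1, -90.0]
force: [-0.3, 0.7, -0.7]
opening: 0.0568
gripper_force: 0.0
```

Emit:
carry_out --pt "0 0 0 0 0 0" --pt "0 0 0 0 0 0" --pt "0 0 0 0 0 0" --pt "0 0 0 0 0 0" --grip -0.4

```text
clock: 38.5
tool_pos: [0.617, 0.3016, 0.0142]
orientation: [-180.0, -0.0, -90.1]
force: [0.6, -0.3, 0.2]
opening: 0.0276
gripper_force: 0.0
```

Run:
```python
from h import *
T,o=tool(); print(o['clock'],o['tool_pos'],o['orientation'],o['opening'],o['gripper_force'],o['force'])
for n in ('scene','top','wrist'): snap(n,'chk_%s.png'%n)
im=cv2.imread('pics/chk_top.png'); h=cv2.cvtColor(im,cv2.COLOR_BGR2HSV)
```

```text
38.5 [0.61699491 0.30162264 0.01422148] [-1.79986776e+02 -6.61699969e-04 -9.00532480e+01] 0.027606196424553274 0.0 [ 0.6190784  -0.25137223  0.15045944]
```

Emit:
carry_out --pt "0 0 0 0 0 0" --pt "0 0 0 0 0 0" --grip -0.5

```text
clock: 38.9
tool_pos: [0.617, 0.3016, 0.0142]
orientation: [-180.0, -0.0, -90.1]
force: [-0.4, -0.5, -0.1]
opening: 0.0221
gripper_force: 0.0
```

Emit:
carry_out --pt "0 0 0 0 0 0" --pt "0 0 0 0 0 0" --grip -0.7

```text
clock: 39.15
tool_pos: [0.617, 0.3016, 0.0143]
orientation: [-180.0, 0.0, -90.1]
force: [0.1, 0.2, -0.0]
opening: 0.0136
gripper_force: 0.0
```

Emit:
carry_out --pt "0 0 0 0 0 0" --pt "0 0 0 0 0 0" --grip -0.8

```text
clock: 39.4
tool_pos: [0.617, 0.3016, 0.0142]
orientation: [-180.0, -0.0, -90.1]
force: [-0.0, 0.1, -0.4]
opening: 0.0087
gripper_force: 0.0
```

View pics/chk_scene.png

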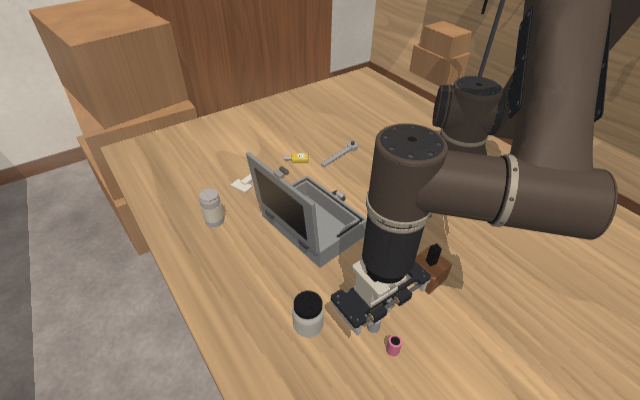

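The scene view (my last allowed picture) shows the gripper down at the socket, around (374,325). From here I'll check by numbers only.

Run:
```python
from h import *
im,K,E=snap('scene'); T,o=tool(); print(o['clock'],o['opening'],o['gripper_force'])
a=cv2.imread('pics/chk_scene.png')[:,:,::-1]; b=cv2.imread('pics/scene0.png')[:,:,::-1]
h=cv2.cvtColor(im,cv2.COLOR_RGB2HSV)
for c,name in ((b,'start'),(a,'chk'),(im,'now')):
    h=cv2.cvtColor(c,cv2.COLOR_RGB2HSV); print(name)
    for v in range(306,342,3): print(v,' '.join('%3d/%3d'%(h[v,u,1],h[v,u,2]) for u in range(351,400,4)))
for dx in (-.03,-.014,0,.014,.03): print(dx,proj([.617+dx,.3016,.0142],K,E),proj([.617+dx,.3016,.04],K,E))
```

```text
39.45 0.00901042285835615 0.0
start
306 102/153 102/153 101/154 100/146 103/169 101/171 101/180 101/180 102/173 102/160 103/168 101/167 101/162
309 102/153 100/155 100/151 102/153 100/151 101/164 104/177 101/179 104/174 104/167 103/159 102/168 101/167
312 102/158  99/154 102/155 102/152 101/149  73/144  33/145 103/180 104/182 104/170 100/160 102/165 103/166
315 102/165 101/156 100/156 102/152  98/125  10/ 77   9/ 28  13/142 102/180 101/181 100/156 100/160 102/168
318 101/164 101/162 102/153 101/156  99/106  19/ 27   9/ 29   8/ 63 102/162 101/166 101/162 103/158  99/160
321 100/160 101/166 101/159 100/156  79/ 97  11/139  11/ 72  11/141  99/154 100/166 103/166 103/158 100/160
324 102/165 103/163 102/163 101/157  38/ 80   8/ 97  11/113  12/103 103/156 102/157 101/166 101/167 102/158
327 103/180 102/158 100/165 103/161  10/ 77  13/100  10/107  38/107 103/153 102/153 102/165 101/167 103/163
330 101/184 104/169 100/160 104/165 101/159  10/101  10/107  99/150 103/154 104/160 102/155 101/169  99/167
333 104/177 102/185 101/157 104/165 101/162  96/154  92/152 101/157 103/159 103/153 102/160 
[... 2437 characters left out ...]
99/182  11/119  10/123  97/173 101/176 103/183 100/179 102/193 101/191
333 102/203  67/157  29/123 101/189 102/187  96/176  93/176 103/179 101/184 101/176 100/183 102/182 101/196
336 101/196 102/208 101/206 101/184 101/192 102/185 101/182 102/183 101/181 101/147 107/209 106/144  96/200
339 101/189 102/202 102/213 102/183 104/187 101/190  99/183 103/186 101/181 100/127   9/ 28  15/ 35  95/105
-0.03 [384.74123462 317.49554711] [386.24755498 311.09259221]
-0.014 [379.25385597 321.23132643] [380.65795055 314.85358526]
0 [374.37910088 324.55003477] [375.69081096 318.19574976]
0.014 [369.43439086 327.91636806] [370.65087945 321.58689266]
0.03 [363.69568694 331.82324834] [364.79975481 325.52385089]
```

Run:
```python
from h import *
im,K,E=snap('scene'); T,o=tool()
a=cv2.imread('pics/chk_scene.png')[:,:,::-1]
d=cv2.absdiff(a,im).max(2)
for v in range(296,334): 
    u=np.where(d[v,330:420]>18)[0]+330; print(v,u.tolist() if len(u)<40 else (u.min(),u.max(),len(u)))
for z in (0,.02,.033,.05,.065,.08): print(z,proj([.617,.3016,.0142+z],K,E),proj([.617+.014,.3016,.0142+z],K,E),proj([.617-.014,.3016,.0142+z],K,E))
```

```text
296 [395, 408, 409, 410, 411]
297 [391, 394, 395, 396, 397, 408, 409, 410, 411]
298 [389, 390, 391, 394, 395, 396, 397, 408, 409, 410]
299 [387, 388, 389, 390, 391, 392, 393, 394, 395, 396, 397, 398, 407, 408, 409, 410]
300 [388, 389, 390, 391, 392, 393, 394, 395, 396, 397, 398, 399, 407, 408, 409]
301 [384, 385, 386, 387, 388, 389, 390, 393, 394, 395, 396, 397, 398, 399]
302 [383, 384, 385, 386, 387, 389, 394, 395, 396, 397, 398, 399]
303 [383, 384, 385, 386, 387, 394, 395, 396, 397, 398]
304 [383, 384, 386, 394, 395, 396, 397]
305 [385, 386, 387, 388, 391, 392, 393, 394, 395, 396, 397, 398]
306 [385, 386, 387, 388, 389, 390, 392, 393, 394, 395, 396, 397, 398, 399]
307 [385, 386, 387, 388, 389, 390, 392, 394, 395, 396, 397, 398, 399]
308 [386, 387, 388, 389, 390, 395, 396]
309 [372, 373, 387, 388, 389, 390, 396]
310 [371, 372, 387, 388, 389, 390]
311 [370, 372, 373, 374, 387, 388, 389, 390]
312 [367, 368, 369, 372, 373, 374, 375, 387, 388, 389, 390]
313 [366, 367, 368, 369, 370, 371, 372, 373, 374, 375, 376, 386, 387, 388, 389]
314 [365, 366, 367, 368, 369, 370, 371, 372, 373, 374, 
[... 346 characters left out ...]
75]
323 [367, 368, 369, 370, 371, 373, 374]
324 [363, 364, 365, 368, 369, 370]
325 [362, 363, 364, 365, 369]
326 [364]
327 []
328 []
329 []
330 []
331 []
332 []
333 []
0 [374.37910088 324.55003477] [369.43439086 327.91636806] [379.25385597 321.23132643]
0.02 [375.39114198 319.64742887] [370.37293207 323.03307235] [380.33721255 316.31045574]
0.033 [376.06678222 316.37444139] [370.99962544 319.77234282] [381.06032461 313.02590382]
0.05 [376.97236986 311.98752536] [371.83976059 315.40106075] [382.02936673 308.62427737]
0.065 [377.79296561 308.01233342] [372.60119811 311.43924798] [382.90728962 304.63653676]
0.08 [378.63457283 303.93535616] [373.38228186 307.37521452] [383.80752205 300.54746073]
```

The moving finger ends sit about 30–35 mm above the reported TCP. The wrist view's finger edge at v≈237 and the stylus grip agree with that, so the grasp simply closed above the socket. I'll open, go about 30 mm lower and watch the force.

Emit:
carry_out --pt "0 0 0 0 0 0" --pt "0 0 0 0 0 0" --pt "0 0 0 0 0 0" --pt "0 0 0 0 0 0" --pt "0 0 0 0 0 0" --pt "0 0 0 0 0 0" --grip 0.3

```text
clock: 40.25
tool_pos: [0.617, 0.3016, 0.0142]
orientation: [-180.0, 0.0, -90.1]
force: [0.0, -0.4, -0.7]
opening: 0.056
gripper_force: 0.0
```

Emit:
carry_out --pt "0 0 0.005 0 0 0" --pt "0 0 0.01 0 0 0" --pt "0 0 0.015 0 0 0" --pt "0 0 0.018 0 0 0" --pt "0 0 0.02 0 0 0" --pt "0 0 0.02 0 0 0"

```text
clock: 41.0
tool_pos: [0.617, 0.3016, -0.0059]
orientation: [-180.0, -0.0, -90.1]
force: [-1.1, 0.4, -1.1]
opening: 0.0571
gripper_force: 0.0
```

Emit:
carry_out --pt "0 0 0.003 0 0 0" --pt "0 0 0.006 0 0 0" --pt "0 0 0.008 0 0 0" --pt "0 0 0.01 0 0 0" --pt "0 0 0.01 0 0 0"

```text
clock: 41.62
tool_pos: [0.6169, 0.3015, -0.016]
orientation: [180.0, -0.0, -90.1]
force: [0.1, -0.0, -0.3]
opening: 0.0566
gripper_force: 0.0
```

Emit:
carry_out --pt "0 0 0 0 0 0" --pt "0 0 0 0 0 0" --pt "0 0 0 0 0 0" --pt "0 0 0 0 0 0" --pt "0 0 0 0 0 0" --grip -1

```text
clock: 42.25
tool_pos: [0.6172, 0.3017, -0.0156]
orientation: [-180.0, 0.0, -90.1]
force: [0.4, -0.0, 0.6]
opening: 0.0277
gripper_force: 30.0
```

Run:
```python
from h import *
T,o=tool(); print(o['clock'],o['tool_pos'],o['opening'],o['gripper_force'],o['force'])
```

```text
42.25 [ 0.61716471  0.30167235 -0.0156424 ] 0.027670874998116626 29.99985247850418 [ 0.41243477 -0.00070589  0.64772254]
```

Gripped at 27.7 mm, so it is socket_a (28 mm). Next I lift it, carry it over the case and turn to the case's yaw.

Emit:
carry_out --pt "0 0 -0.03 0 0 0" --pt "0 0 -0.08 0 0 0" --pt "0 0 -0.13 0 0 0" --pt "0 0 -0.19 0 0 0" --pt "0 0 -0.216 0 0 0" --pt "0 0 -0.216 0 0 0"

```text
clock: 43.0
tool_pos: [0.6179, 0.3023, 0.2032]
orientation: [-179.8, 0.2, -90.0]
force: [-0.1, -0.5, -1.2]
opening: 0.0275
gripper_force: 30.0
```

Run:
```python
from h import *
T,o=tool(); print(o['clock'],o['tool_pos'],o['opening'],o['gripper_force'],o['force'])
go([*cw(-.042,.055),.2],CY)
K,E=cam('top'); a=np.radians(CY)
for u,v in [(250,143.8),(345,130)]:
    p=px(u,v,.233,K,E)[:2]-CC; print('lid top in case',p@[np.cos(a),np.sin(a)],p@[-np.sin(a),np.cos(a)])
```

```text
43.0 [0.61791025 0.30232472 0.20323769] 0.02753293598986666 29.999553859233856 [-0.08235084 -0.4747005  -1.19099019]
row [0.2807, 0.114, 0.0019, -0.0056, -0.0011, -1.6927]
lid top in case 0.10706346594359845 0.11276082187383664
lid top in case 0.1045001318406505 -0.1237715936806713
```

Emit:
carry_out --pt "0.03 0.02 0 0 0 -0.17" --pt "0.07 0.04 0 0 0 -0.34" --pt "0.11 0.06 0 0 0 -0.51" --pt "0.15 0.08 0 0 0 -0.68" --pt "0.19 0.1 0 0 0 -0.86" --pt "0.23 0.114 0 0 0 -1.04" --pt "0.26 0.114 0 0 0 -1.22" --pt "0.28 0.114 0 0 0 -1.4"

```text
clock: 44.0
tool_pos: [0.5015, 0.0203, 0.199]
orientation: [180.0, 0.1, -9.5]
force: [-0.1, 0.3, -1.1]
opening: 0.0275
gripper_force: 30.0
```

Emit:
carry_out --pt "0 0 0 0 0 -0.15" --pt "0 0 0 0 0 -0.292" --pt "0 0 0 0 0 -0.292" --pt "0 0 0 0 0 -0.292"

```text
clock: 44.5
tool_pos: [0.5023, 0.0217, 0.1995]
orientation: [180.0, 0.1, 6.7]
force: [-0.4, 0.3, -1.2]
opening: 0.0273
gripper_force: 30.0
```

Run:
```python
from h import *
T,o=tool(); print(o['clock'],o['tool_pos'],o['orientation'],o['opening'])
go([*cw(-.042,.055),-.005],CY)
```

```text
44.5 [0.50229634 0.02168126 0.19952871] [1.79986113e+02 5.15106457e-02 6.72046830e+00] 0.02733726311848558
row [0.0015, 0.0001, 0.2045, 0.0002, 0.0009, -0.0038]
```

Emit:
carry_out --pt "0.001 0 0.05 0 0 -0.004" --pt "0.001 0 0.1 0 0 -0.004" --pt "0.001 0 0.14 0 0 -0.004" --pt "0.001 0 0.17 0 0 -0.004" --pt "0.001 0 0.19 0 0 -0.004" --pt "0.001 0 0.2 0 0 -0.004" --pt "0.001 0 0.204 0 0 -0.004" --pt "0.001 0 0.204 0 0 -0.004"

```text
clock: 45.5
tool_pos: [0.5041, 0.022, -0.0034]
orientation: [-180.0, -0.0, 7.1]
force: [-0.3, -0.1, -0.1]
opening: 0.0269
gripper_force: 30.0
```

Emit:
carry_out --pt "0 0 0 0 0 0" --pt "0 0 0 0 0 0" --pt "0 0 0 0 0 0" --grip -0.1

```text
clock: 45.88
tool_pos: [0.5041, 0.022, -0.0034]
orientation: [-180.0, -0.1, 7.1]
force: [-1.6, -1.0, 0.1]
opening: 0.0396
gripper_force: 0.0
```

Emit:
carry_out --pt "0 0 -0.01 0 0 0" --pt "0 0 -0.04 0 0 0" --pt "0 0 -0.09 0 0 0" --pt "0 0 -0.15 0 0 0" --pt "0 0 -0.2 0 0 0" --pt "0 0 -0.22 0 0 0" --pt "0 0 -0.22 0 0 0"

```text
clock: 46.75
tool_pos: [0.5046, 0.0221, 0.2188]
orientation: [-179.9, -0.3, 7.1]
force: [0.2, 1.3, -1.1]
opening: 0.0392
gripper_force: 0.0
```

Run:
```python
from h import *
T,o=tool(); print(o['clock'],o['tool_pos'],o['orientation'],o['opening'])
im,K,E=snap('wrist'); np.savez('w8.npz',im=im,K=K,E=E)
p=proj([*cw(-.042,.055),.048],K,E); print('socket expected',p); u,v=np.int32(p); g=cv2.cvtColor(im,cv2.COLOR_RGB2GRAY)
for r in range(v-16,v+17,3): print(g[r,u-22:u+23:2].tolist())
# gauge from the top camera by colour
im,K,E=snap('top'); h=cv2.cvtColor(im,cv2.COLOR_RGB2HSV)
m=cv2.inRange(h,(20,150,90),(35,255,255)); cs,_=cv2.findContours(m,0,2); c=max(cs,key=cv2.contourArea); print('gauge',cv2.boundingRect(c),cv2.contourArea(c)); (u,v),_,_=cv2.minAreaRect(c); pg=px(u,v,.018,K,E); print(pg)
m=cv2.inRange(h,(0,0,150),(40,70,255)); m[:140]=0; m[215:]=0; m[:,:365]=0; m[:,450:]=0; cs,_=cv2.findContours(m,0,2); c=max(cs,key=cv2.contourArea); print('scraper',cv2.boundingRect(c),cv2.contourArea(c)); 
go([pg[0]-.03,pg[1],.22],-20)
```

```text
46.75 [0.50455743 0.0221162  0.21877804] [-179.93874028   -0.26981179    7.12746638] 0.03922414171337537
socket expected [321.75625188 179.4129769 ]
[114, 114, 114, 141, 168, 167, 167, 167, 167, 166, 162, 159, 161, 165, 166, 166, 166, 166, 166, 166, 167, 166, 166]
[114, 115, 115, 144, 167, 167, 167, 167, 139, 110, 102, 99, 95, 94, 117, 156, 166, 166, 165, 166, 166, 166, 165]
[115, 115, 117, 165, 167, 167, 164, 124, 107, 122, 145, 144, 138, 121, 89, 96, 139, 149, 164, 165, 165, 165, 166]
[114, 114, 117, 162, 166, 166, 152, 132, 176, 175, 149, 136, 142, 167, 171, 137, 96, 114, 122, 160, 164, 164, 165]
[114, 114, 114, 140, 166, 166, 161, 176, 140, 54, 47, 47, 47, 49, 113, 171, 138, 114, 114, 114, 129, 157, 165]
[115, 114, 114, 139, 166, 166, 172, 168, 58, 46, 46, 46, 47, 46, 49, 137, 165, 116, 114, 114, 114, 120, 162]
[114, 114, 115, 154, 166, 166, 174, 172, 62, 46, 46, 46, 46, 46, 50, 136, 170, 117, 114, 114, 114, 115, 140]
[113, 114, 116, 163, 166, 166, 165, 175, 134, 53, 47, 46, 46, 49, 107, 174, 143, 114, 114, 114, 114, 117, 161]
[103, 103, 104, 124, 145, 145, 144, 146, 168, 173, 142, 129, 135, 164, 169, 133, 105, 104, 105, 106, 108, 144, 147]
[84, 89, 92, 91, 91, 91, 91, 91, 92, 102, 126, 143, 129, 109, 87, 82, 82, 86, 89, 90, 90, 91, 91]
[92, 92, 92, 92, 91, 91, 91, 91, 92, 91, 91, 90, 90, 91, 92, 91, 91, 91, 91, 91, 91, 90, 91]
gauge (381, 221, 13, 10) 53.5
[ 0.45609012 -0.26419857  0.018     ]
scraper (379, 156, 27, 33) 361.0
row [-0.1119, 0.2742, -0.0041, -0.0003, -0.0, 0.4732]
```

The socket stands in the case, as the ring with its dark hole near (321,179) shows. Next is the gauge, which seems to have been knocked aside.

Emit:
carry_out --pt "-0.01 0.05 0 0 0 0.1" --pt "-0.03 0.1 0 0 0 0.2" --pt "-0.05 0.15 0 0 0 0.3" --pt "-0.07 0.2 0 0 0 0.4" --pt "-0.09 0.25 0 0 0 0.473" --pt "-0.112 0.274 0 0 0 0.473" --pt "-0.112 0.274 0 0 0 0.473" --pt "-0.112 0.274 0 0 0 0.473" --grip 0.3

```text
clock: 47.85
tool_pos: [0.4261, -0.2638, 0.2153]
orientation: [180.0, 0.1, -20.0]
force: [0.2, 0.1, -0.6]
opening: 0.0571
gripper_force: 0.0
```

Emit:
carry_out --pt "0 0 0 0 0 0" --pt "0 0 0 0 0 0"

```text
clock: 48.1
tool_pos: [0.4269, -0.2633, 0.2161]
orientation: [-180.0, -0.0, -19.9]
force: [0.3, 0.5, -0.3]
opening: 0.0567
gripper_force: 0.0
```

```bash
cat > g.py <<'E'
from h import *
T,o=tool(); print(o['clock'],o['tool_pos'],o['orientation'],o['opening'],o['joint_pos'][5])
im,K,E=snap('wrist'); h=cv2.cvtColor(im,cv2.COLOR_RGB2HSV)
m=cv2.inRange(h,(20,150,60),(35,255,255)); m[235:]=0
m=cv2.morphologyEx(m,cv2.MORPH_CLOSE,np.ones((15,15)))
cs,_=cv2.findContours(m,0,2); c=max(cs,key=cv2.contourArea); print(cv2.contourArea(c),cv2.boundingRect(c))
b=cv2.boxPoints(cv2.minAreaRect(c)); P=np.array([px(u,v,.016,K,E) for u,v in b]); print(P.round(4).tolist()); ctr=P.mean(0)
e=[P[1]-P[0],P[2]-P[1]]; L=max(e,key=np.linalg.norm); print('size',[np.linalg.norm(x) for x in e],'ctr',ctr,'axis deg',np.degrees(np.arctan2(L[1],L[0])))
# nozzle: grey low-saturation blob near the body
L/=np.linalg.norm(L)
for s in (1,-1):
    q=proj((ctr+s*L*.042)*[1,1,0]+[0,0,.009],K,E); u,v=np.int32(np.round(q)); print(s,q,im[v-1:v+2,u-1:u+2].reshape(-1,3).mean(0) if 0<=v<400 and 0<=u<640 else None)
E
python3 g.py
```

```text
48.1 [ 0.42689083 -0.26327898  0.21605817] [-1.79995462e+02 -2.97329908e-03 -1.99066028e+01] 0.05672055416217376 79.278697782789
966.5 (300, 145, 26, 41)
[[0.4719, -0.2502, 0.016], [0.4608, -0.281, 0.016], [0.41, -0.2629, 0.016], [0.4216, -0.2308, 0.016]]
size [np.float64(0.032815358680556635), np.float64(0.05388227756565303)] ctr [ 0.44107764 -0.25623001  0.016     ] axis deg 160.32291538644506
1 [313.01223363 194.29698305] [212.55555556 172.77777778 117.44444444]
-1 [312.26337158 132.90377714] [181.88888889 174.77777778 171.77777778]
```

```bash
python3 -c "
from h import *
go([.4411,-.2562,-.018],-19.7)"
```

```text
row [0.011, -0.0116, 0.2341, -0.0001, -0.0, -0.0037]
```

Emit:
carry_out --pt "0.011 -0.0116 0.05 0 0 -0.004" --pt "0.011 -0.0116 0.1 0 0 -0.004" --pt "0.011 -0.0116 0.15 0 0 -0.004" --pt "0.011 -0.0116 0.19 0 0 -0.004" --pt "0.011 -0.0116 0.22 0 0 -0.004" --pt "0.011 -0.0116 0.23 0 0 -0.004" --pt "0.011 -0.0116 0.234 0 0 -0.004" --pt "0.011 -0.0116 0.234 0 0 -0.004"

```text
clock: 49.15
tool_pos: [0.4417, -0.2569, -0.017]
orientation: [-180.0, -0.1, -19.7]
force: [-1.4, 0.2, 1.1]
opening: 0.057
gripper_force: 0.0
```

Emit:
carry_out --pt "0 0 0.001 0 0 0" --pt "0 0 0.002 0 0 0" --pt "0 0 0.003 0 0 0" --pt "0 0 0.004 0 0 0" --pt "0 0 0.004 0 0 0"

```text
clock: 49.78
tool_pos: [0.4408, -0.2568, -0.0219]
orientation: [-180.0, -0.0, -19.8]
force: [0.1, 0.3, 0.9]
opening: 0.0569
gripper_force: 0.0
```

Emit:
carry_out --pt "0 0 0.001 0 0 0" --pt "0 0 0.002 0 0 0" --pt "0 0 0.002 0 0 0" --pt "0 0 0.002 0 0 0" --grip -1

```text
clock: 50.28
tool_pos: [0.4407, -0.2567, -0.0239]
orientation: [-180.0, 0.0, -19.8]
force: [-0.1, 1.0, -1.3]
opening: 0.0337
gripper_force: 29.8
```

Emit:
carry_out --pt "0 0 0 0 0 0" --pt "0 0 0 0 0 0"

```text
clock: 50.52
tool_pos: [0.4408, -0.2568, -0.0238]
orientation: [-180.0, -0.0, -19.8]
force: [-1.2, 0.3, -1.1]
opening: 0.0338
gripper_force: 29.8
```

Emit:
carry_out --pt "0 0 -0.02 0 0 0" --pt "0 0 -0.06 0 0 0" --pt "0 0 -0.12 0 0 0" --pt "0 0 -0.18 0 0 0" --pt "0 0 -0.22 0 0 0" --pt "0 0 -0.22 0 0 0"

```text
clock: 51.28
tool_pos: [0.4428, -0.2573, 0.1998]
orientation: [-180.0, -0.4, -19.7]
force: [-0.4, 0.2, -1.8]
opening: 0.0338
gripper_force: 29.8
```

```bash
python3 -c "
from h import *
T,o=tool(); print(o['clock'],o['tool_pos'],o['opening'],o['gripper_force'],o['force'])
go([*cw(-.008,.012),.2],CY)"
```

```text
51.275 [ 0.44277489 -0.25731242  0.19982771] 0.03377795593283686 29.80649560689926 [-0.42553226  0.16686199 -1.77508888]
row [0.0128, -0.26, 0.0001, 0.0008, -0.0073, -0.4655]
```

Emit:
carry_out --pt "0.002 -0.04 0 0 0 -0.1" --pt "0.004 -0.09 0 0 0 -0.2" --pt "0.006 -0.14 0 0 0 -0.3" --pt "0.009 -0.19 0 0 0 -0.4" --pt "0.0128 -0.24 0 0 0 -0.465" --pt "0.0128 -0.26 0 0 0 -0.465" --pt "0.0128 -0.26 0 0 0 -0.465" --pt "0.0128 -0.26 0 0 0 -0.465"

```text
clock: 52.28
tool_pos: [0.54, -0.0171, 0.1956]
orientation: [180.0, 0.1, 6.9]
force: [-0.5, -0.6, -1.6]
opening: 0.0339
gripper_force: 29.8
```

```bash
python3 -c "
from h import *
T,o=tool(); print(o['clock'],o['tool_pos'],o['opening'],o['gripper_force'],o['force'])
go([*cw(-.008,.012),-.012],CY)"
```

```text
52.275 [ 0.53999704 -0.01710305  0.19557407] 0.033869278728595346 29.806529581546783 [-0.51083082 -0.63153621 -1.63905793]
row [0.0028, 0.0, 0.2076, 0.0002, 0.0011, -0.0016]
```

Emit:
carry_out --pt "0.002 0 0.05 0 0 0" --pt "0.002 0 0.1 0 0 0" --pt "0.002 0 0.14 0 0 0" --pt "0.002 0 0.17 0 0 0" --pt "0.002 0 0.19 0 0 0" --pt "0.002 0 0.2 0 0 0" --pt "0.002 0 0.206 0 0 0" --pt "0.002 0 0.206 0 0 0"

```text
clock: 53.28
tool_pos: [0.5429, -0.0164, -0.0095]
orientation: [180.0, -0.0, 6.9]
force: [-0.7, 0.3, -0.9]
opening: 0.0339
gripper_force: 29.8
```

Emit:
carry_out --pt "0 0 0 0 0 0" --pt "0 0 0 0 0 0" --pt "0 0 0 0 0 0" --grip 0.04

```text
clock: 53.65
tool_pos: [0.5431, -0.016, -0.0093]
orientation: [-180.0, -0.1, 6.9]
force: [-0.2, -0.4, -0.8]
opening: 0.0456
gripper_force: 0.0
```

Emit:
carry_out --pt "0 0 -0.01 0 0 0" --pt "0 0 -0.04 0 0 0" --pt "0 0 -0.09 0 0 0" --pt "0 0 -0.15 0 0 0" --pt "0 0 -0.2 0 0 0" --pt "0 0 -0.23 0 0 0" --pt "0 0 -0.23 0 0 0"

```text
clock: 54.52
tool_pos: [0.5441, -0.0159, 0.224]
orientation: [-180.0, -0.4, 6.9]
force: [-0.5, 1.5, -1.6]
opening: 0.0457
gripper_force: 0.0
```

```bash
python3 g.py; python3 -c "
from h import *
im,K,E=snap('top'); h=cv2.cvtColor(im,cv2.COLOR_RGB2HSV)
m=cv2.inRange(h,(0,0,150),(40,70,255)); m[:130]=0; m[215:]=0; m[:,:365]=0; m[:,450:]=0; cs,_=cv2.findContours(m,0,2); c=max(cs,key=cv2.contourArea); print('scraper',cv2.boundingRect(c),cv2.contourArea(c)); (u,v),_,_=cv2.minAreaRect(c); p=px(u,v,.01,K,E); print(p)
print(cw(-.008,.012)); go([p[0]-.04,p[1],.22],0)
"
```

```text
54.525 [ 0.54413215 -0.01591939  0.22398628] [-179.9649976    -0.36875098    6.90983186] 0.045655748753715655 77.90464645558028
871.5 (310, 155, 24, 40)
[[0.5672, 0.0025, 0.016], [0.571, -0.0283, 0.016], [0.5169, -0.0355, 0.016], [0.513, -0.0035, 0.016]]
size [np.float64(0.03111373259977405), np.float64(0.05454110806072105)] ctr [ 0.54202739 -0.01619994  0.016     ] axis deg -172.42564827099335
1 [321.82242584 202.63952747] [174.77777778 173.88888889 168.88888889]
-1 [321.16074738 143.47759515] [188.44444444 185.22222222 185.11111111]
scraper (379, 156, 27, 33) 365.0
[ 0.61250149 -0.30002977  0.01      ]
[ 0.54260866 -0.01685456]
row [-0.0042, 0.2855, 0.0004, -0.0005, -0.0009, 0.1202]
```

Emit:
carry_out --pt "-0.001 0.05 0 0 0 0.05" --pt "-0.002 0.1 0 0 0 0.1" --pt "-0.003 0.15 0 0 0 0.12" --pt "-0.004 0.2 0 0 0 0.12" --pt "-0.004 0.25 0 0 0 0.12" --pt "-0.004 0.285 0 0 0 0.12" --pt "-0.004 0.285 0 0 0 0.12" --pt "-0.004 0.285 0 0 0 0.12" --grip 0.1

```text
clock: 55.62
tool_pos: [0.5723, -0.2992, 0.219]
orientation: [-180.0, 0.1, -0.0]
force: [-0.1, -0.1, -1.2]
opening: 0.048
gripper_force: 0.0
```

Emit:
carry_out --pt "0 0 0 0 0 0" --pt "0 0 0 0 0 0"

```text
clock: 55.88
tool_pos: [0.5731, -0.2986, 0.2205]
orientation: [180.0, -0.0, 0.1]
force: [0.1, -0.2, -0.0]
opening: 0.0482
gripper_force: 0.0
```

```bash
cat > s.py <<'E'
from h import *
T,o=tool(); print(o['clock'],o['tool_pos'],o['orientation'],o['opening'],o['joint_pos'][5])
im,K,E=snap('wrist'); h=cv2.cvtColor(im,cv2.COLOR_RGB2HSV)
m=cv2.inRange(h,(0,0,140),(180,65,255)); m[235:]=0
n,l,s,c=cv2.connectedComponentsWithStats(m)
for i in range(1,n):
    if s[i,4]>150: print(i,s[i],c[i])
i=max(range(1,n),key=lambda i:s[i,4]*(abs(c[i][0]-320)<120))
vu=np.argwhere(l==i)[::4]; P=np.array([px(u,v,.012,K,E)[:2] for v,u in vu]); 
rc=cv2.minAreaRect((P*1000).astype(np.float32)); print('rect',rc)
mu=P.mean(0); w,V=np.linalg.eigh(np.cov(P.T)); a=V[:,1]; a=a*np.sign(a[0]); 
t=(P-mu)@a; n_=(P-mu)@[-a[1],a[0]]
print('centroid',mu,'axis',np.degrees(np.arctan2(a[1],a[0])))
for q in np.arange(t.min(),t.max(),.006):
    k=(t>=q)&(t<q+.006); print(round(q,3),'mid %.4f width %.4f'%((n_[k].max()+n_[k].min())/2,np.ptp(n_[k])))
E
python3 s.py
```

```text
55.875 [ 0.5730949  -0.29864472  0.22049659] [ 1.79998627e+02 -3.39284579e-02  9.01764922e-02] 0.04815202382163151 100.35416240095205
1 [192   0  35   7 179] [209.44134078   2.44692737]
3 [  0  70  32  14 299] [14.87959866 76.52842809]
4 [ 287  101   53   77 1988] [317.13128773 133.16750503]
5 [ 116  144   95   91 4340] [163.88110599 189.75990783]
6 [  0 146  38  89 835] [ 11.1508982  186.60598802]
7 [  66  159   59   55 1803] [ 92.29728231 185.27565169]
rect ((613.5581665039062, -297.9634094238281), (93.9654541015625, 59.202640533447266), 21.7692928314209)
centroid [ 0.62539008 -0.2933019 ] axis 20.752749053785248
-0.06 mid -0.0008 width 0.0201
-0.054 mid -0.0009 width 0.0200
-0.048 mid -0.0007 width 0.0208
-0.042 mid -0.0001 width 0.0189
-0.036 mid -0.0000 width 0.0219
-0.03 mid -0.0007 width 0.0200
-0.024 mid 0.0002 width 0.0214
-0.018 mid 0.0006 width 0.0208
-0.012 mid 0.0014 width 0.0195
-0.006 mid 0.0000 width 0.0553
0.0 mid 0.0004 width 0.0586
0.006 mid -0.0001 width 0.0586
0.012 mid -0.0000 width 0.0581
0.018 mid 0.0000 width 0.0576
0.024 mid 0.0006 width 0.0589
0.03 mid 0.0004 width 0.0579
```

```bash
python3 -c "
from h import *
go([.6039,-.3017,-.018],21.5)"
```

```text
row [0.0306, 0.003, 0.2386, 0.0002, -0.0007, -0.3738]
```

Emit:
carry_out --pt "0.0306 0.003 0.04 0 0 -0.15" --pt "0.0306 0.003 0.09 0 0 -0.3" --pt "0.0306 0.003 0.14 0 0 -0.374" --pt "0.0306 0.003 0.18 0 0 -0.374" --pt "0.0306 0.003 0.21 0 0 -0.374" --pt "0.0306 0.003 0.23 0 0 -0.374" --pt "0.0306 0.003 0.237 0 0 -0.374" --pt "0.0306 0.003 0.237 0 0 -0.374"

```text
clock: 56.92
tool_pos: [0.6038, -0.3024, -0.0166]
orientation: [180.0, -0.0, 21.5]
force: [-1.0, 0.9, 0.5]
opening: 0.0481
gripper_force: 0.0
```

Emit:
carry_out --pt "0 0 0.002 0 0 0" --pt "0 0 0.004 0 0 0" --pt "0 0 0.006 0 0 0" --pt "0 0 0.006 0 0 0"

```text
clock: 57.42
tool_pos: [0.6035, -0.3025, -0.0228]
orientation: [180.0, -0.0, 21.4]
force: [0.2, 0.0, -0.8]
opening: 0.0484
gripper_force: 0.0
```

Emit:
carry_out --pt "0 0 0 0 0 0" --pt "0 0 0 0 0 0" --pt "0 0 0 0 0 0" --pt "0 0 0 0 0 0" --pt "0 0 0 0 0 0" --grip -1

```text
clock: 58.05
tool_pos: [0.6037, -0.3026, -0.0227]
orientation: [180.0, -0.0, 21.5]
force: [0.1, -0.2, 0.0]
opening: 0.0217
gripper_force: 30.0
```

Emit:
carry_out --pt "0 0 -0.02 0 0 0" --pt "0 0 -0.06 0 0 0" --pt "0 0 -0.12 0 0 0" --pt "0 0 -0.18 0 0 0" --pt "0 0 -0.22 0 0 0" --pt "0 0 -0.22 0 0 0"

```text
clock: 58.8
tool_pos: [0.6055, -0.3033, 0.2018]
orientation: [179.7, -0.3, 21.5]
force: [0.8, 0.2, -1.6]
opening: 0.0215
gripper_force: 30.0
```

```bash
python3 -c "
from h import *
T,o=tool(); print(o['clock'],o['tool_pos'],o['orientation'],o['opening'],o['gripper_force'],o['force'])
go([*cw(-.011,-.058),.2],CY)"
```

```text
58.8 [ 0.60547446 -0.30325467  0.20176641] [179.73500258  -0.34518018  21.46276279] 0.021514852370002818 29.993439316749573 [ 0.84415534  0.23332973 -1.58084131]
row [0.0258, -0.2225, 0.0009, 0.0038, -0.0066, 0.2535]
```

Emit:
carry_out --pt "-0.03 -0.015 0 0 0 0.06" --pt "-0.05 -0.04 0 0 0 0.12" --pt "-0.04 -0.08 0 0 0 0.2" --pt "-0.02 -0.125 0 0 0 0.2535" --pt "0 -0.17 0 0 0 0.2535" --pt "0.02 -0.21 0 0 0 0.2535" --pt "0.025 -0.2235 0 0 0 0.2535" --pt "0.025 -0.2235 0 0 0 0.2535"

```text
clock: 59.8
tool_pos: [0.5446, -0.0846, 0.1964]
orientation: [-180.0, 0.1, 7.0]
force: [0.5, -0.4, -1.0]
opening: 0.0209
gripper_force: 30.0
```

```bash
python3 -c "
from h import *
T,o=tool(); print(o['clock'],o['tool_pos'],o['opening'],o['gripper_force'],o['force'])
go([*cw(-.011,-.057),-.011],CY)"
```

```text
59.8 [ 0.54463857 -0.08462192  0.19644351] 0.02094735194316937 29.993681609630585 [ 0.50413541 -0.35684609 -1.04411284]
row [0.0034, 0.0015, 0.2074, -0.0001, 0.001, 0.0013]
```

Emit:
carry_out --pt "0.002 0.0015 0.05 0 0 0" --pt "0.002 0.0015 0.1 0 0 0" --pt "0.002 0.0015 0.14 0 0 0" --pt "0.002 0.0015 0.17 0 0 0" --pt "0.002 0.0015 0.19 0 0 0" --pt "0.002 0.0015 0.2 0 0 0" --pt "0.002 0.0015 0.208 0 0 0" --pt "0.002 0.0015 0.208 0 0 0"

```text
clock: 60.8
tool_pos: [0.5473, -0.087, -0.0109]
orientation: [180.0, 0.0, 6.9]
force: [0.2, -1.0, -1.4]
opening: 0.0212
gripper_force: 30.0
```

Emit:
carry_out --pt "0 0 0 0 0 0" --pt "0 0 0 0 0 0" --pt "0 0 0 0 0 0" --grip -0.25

```text
clock: 61.18
tool_pos: [0.5477, -0.0865, -0.0103]
orientation: [180.0, -0.1, 6.9]
force: [0.5, 0.7, -0.0]
opening: 0.0324
gripper_force: 0.0
```

Emit:
carry_out --pt "0 0 -0.01 0 0 0" --pt "0 0 -0.04 0 0 0" --pt "0 0 -0.09 0 0 0" --pt "0 0 -0.15 0 0 0" --pt "0 0 -0.2 0 0 0" --pt "0 0 -0.24 0 0 0" --pt "0 0 -0.28 0 0 0" --pt "0 0 -0.28 0 0 0"

```text
clock: 62.18
tool_pos: [0.5488, -0.0868, 0.2738]
orientation: [180.0, -0.4, 6.9]
force: [-1.4, 0.3, -0.8]
opening: 0.0326
gripper_force: 0.0
```

Run:
```python
from h import *
T,o=tool(); print(o['clock'],o['tool_pos'],o['orientation'],o['opening'],o['joint_pos'])
im,K,E=snap('wrist','w9.png'); h=cv2.cvtColor(im,cv2.COLOR_RGB2HSV)
# scraper (white) inside the case
for n,p in {'handle':(-.03,-.057,.022),'centre':(0,-.057,.022),'blade l':(.03,-.035,.016),'blade r':(.03,-.08,.016),'beyond':(.057,-.057,.01),'floor':(-.03,-.09,.008),'gauge':(-.02,.012,.026),'socket':(-.042,.067,.048)}.items():
    q=np.int32(np.round(proj([*cw(*p[:2]),p[2]],K,E))); print(n,q,im[q[1],q[0]] if 0<=q[1]<400 and 0<=q[0]<640 else None)
```

```text
62.175 [ 0.54884779 -0.08678106  0.27382978] [179.96624231  -0.43557336   6.94092581] 0.03264766070961935 [ 1.12595892e+01  6.53684172e+00 -7.52659532e+00  6.86468815e-02
 -7.55047783e+01  8.56642765e+01]
handle [321 181] [234 235 227]
centre [321 161] [234 236 228]
blade l [306 141] [234 236 230]
blade r [336 141] [206 205 192]
beyond [321 122] [113 113 110]
floor [341 179] [162 162 157]
gauge [275 175] [234 236 227]
socket [236 193] [175 171 170]
```

All three items are in the case: the white handle and blade pixels, the gauge dial and the socket rim are at the expected places. Now the lid: close the fingers, pass over it and push from behind.

Run:
```python
from h import *
go([*cw(.15,0),.27],CY); print(cw(.15,0))
H=np.array([.084,.061]); prev=None
for d in range(97,-1,-8):
    t=np.radians(d); P=H+.14*np.array([-np.cos(t),np.sin(t)])+.012*np.array([np.sin(t),np.cos(t)])
    q=P+[.0095,-.031]; print(d,'tcp case x,z',q.round(4),'from start',(q-[.15,.1675]).round(4))
```

```text
row [0.1613, -0.0579, 0.0022, -0.0001, -0.0042, -0.0003]
[ 0.70090098 -0.00967552]
97 tcp case x,z [0.1225 0.1675] from start [-0.0275 -0.    ]
89 tcp case x,z [0.1031 0.1702] from start [-0.0469  0.0027]
81 tcp case x,z [0.0835 0.1702] from start [-0.0665  0.0027]
73 tcp case x,z [0.064  0.1674] from start [-0.086  -0.0001]
65 tcp case x,z [0.0452 0.162 ] from start [-0.1048 -0.0055]
57 tcp case x,z [0.0273 0.1539] from start [-0.1227 -0.0136]
49 tcp case x,z [0.0107 0.1435] from start [-0.1393 -0.024 ]
41 tcp case x,z [-0.0043  0.1309] from start [-0.1543 -0.0366]
33 tcp case x,z [-0.0174  0.1163] from start [-0.1674 -0.0512]
25 tcp case x,z [-0.0283  0.1   ] from start [-0.1783 -0.0675]
17 tcp case x,z [-0.0369  0.0824] from start [-0.1869 -0.0851]
9 tcp case x,z [-0.0429  0.0638] from start [-0.1929 -0.1037]
1 tcp case x,z [-0.0463  0.0444] from start [-0.1963 -0.1231]
```

Emit:
carry_out --pt "0.02 -0.02 -0.01 0 0 0" --pt "0.06 -0.04 -0.01 0 0 0" --pt "0.11 -0.058 -0.01 0 0 0" --pt "0.15 -0.058 -0.005 0 0 0" --pt "0.162 -0.058 0 0 0 0" --pt "0.162 -0.058 0.02 0 0 0" --pt "0.162 -0.058 0.06 0 0 0" --pt "0.162 -0.058 0.09 0 0 0" --grip -1

```text
clock: 63.22
tool_pos: [0.6995, -0.0099, 0.1772]
orientation: [-180.0, 0.1, 6.9]
force: [0.2, -0.6, -0.6]
opening: 0.0006
gripper_force: 0.0
```

Emit:
carry_out --pt "0 0 0.008 0 0 0" --pt "0 0 0.012 0 0 0" --pt "0 0 0.012 0 0 0" --pt "0 0 0.012 0 0 0"

```text
clock: 63.72
tool_pos: [0.7017, -0.0095, 0.1686]
orientation: [-180.0, -0.1, 6.9]
force: [-0.2, -0.6, 0.5]
opening: 0.0005
gripper_force: 0.0
```

```bash
cat > l.py <<'E'
from h import *
T,o=tool(); a=np.radians(CY); p=o['tool_pos'][:2]-CC
print(o['clock'],'case x %.4f y %.4f z %.4f'%(p@[np.cos(a),np.sin(a)],p@[-np.sin(a),np.cos(a)],o['tool_pos'][2]),o['orientation'].round(2),o['opening'],o['force'].round(1))
E
python3 l.py
```

```text
63.725 case x 0.1508 y 0.0001 z 0.1686 [-1.80e+02 -1.20e-01  6.92e+00] 0.0005496221312553167 [-0.2 -0.6  0.5]
```

Emit:
carry_out --pt "-0.012 0 0 0 0 0" --pt "-0.024 0 0 0 0 0" --pt "-0.034 0 -0.001 0 0 0" --pt "-0.044 0 -0.002 0 0 0" --pt "-0.054 0 -0.002 0 0 0" --pt "-0.064 0 -0.002 0 0 0" --pt "-0.075 0 -0.001 0 0 0" --pt "-0.087 0 0 0 0 0"

```text
clock: 64.72
tool_pos: [0.6139, -0.0201, 0.167]
orientation: [-180.0, -0.0, 6.9]
force: [3.1, -0.3, -1.1]
opening: 0.0006
gripper_force: 1.0
```

Emit:
carry_out --pt "-0.01 0 0.002 0 0 0" --pt "-0.019 0 0.0055 0 0 0" --pt "-0.028 0 0.009 0 0 0" --pt "-0.037 0 0.0135 0 0 0" --pt "-0.045 0 0.018 0 0 0" --pt "-0.053 0 0.024 0 0 0" --pt "-0.061 0 0.03 0 0 0" --pt "-0.068 0 0.0366 0 0 0"

```text
clock: 65.72
tool_pos: [0.5466, -0.0283, 0.1301]
orientation: [180.0, 0.0, 6.9]
force: [-0.2, -0.1, 1.7]
opening: 0.0004
gripper_force: 0.7
```

```bash
python3 l.py
python3 - <<'E'
from h import *
im,K,E=snap('top'); im0=cv2.imread('pics/top0.png')[:,:,::-1]
T,o=tool()
a=np.radians(41); 
for n,y in (('L',.115),('R',-.115)):
  for d in (97,60,41,20):
    t=np.radians(d); P=np.array([.084,.061])+.165*np.array([-np.cos(t),np.sin(t)])+.012*np.array([np.sin(t),np.cos(t)])
    q=np.int32(proj([*cw(P[0],y),P[1]],K,E)); print(n,d,q,im[q[1],q[0]],im0[q[1],q[0]])
E
```

```text
65.725 case x -0.0054 y 0.0001 z 0.1301 [180.     0.     6.92] 0.0004428993148121957 [-0.2 -0.1  1.7]
L 97 [249 141] [89 74 62] [160 130  90]
L 60 [255 183] [181 149 105] [143 115  81]
L 41 [259 203] [140 128 113] [159 128  91]
L 20 [264 219] [200 167 120] [157 129  93]
R 97 [340 127] [201 166 118] [157 126  88]
R 60 [347 168] [120  99  73] [90 69 48]
R 41 [349 188] [77 78 78] [107  87  64]
R 20 [350 205] [104 104 104] [120 123 119]
```

Emit:
carry_out --pt "-0.007 0 0.007 0 0 0" --pt "-0.013 0 0.0145 0 0 0" --pt "-0.019 0 0.0225 0 0 0" --pt "-0.024 0 0.031 0 0 0" --pt "-0.029 0 0.04 0 0 0" --pt "-0.0326 0 0.0485 0 0 0" --pt "-0.036 0 0.057 0 0 0" --pt "-0.0386 0 0.066 0 0 0"

```text
clock: 66.78
tool_pos: [0.5088, -0.0329, 0.064]
orientation: [180.0, -0.0, 6.9]
force: [0.7, -0.4, 0.4]
opening: 0.0003
gripper_force: 0.4
```

Emit:
carry_out --pt "-0.004 0 -0.002 0 0 0" --pt "-0.009 0 -0.001 0 0 0" --pt "-0.014 0 0.001 0 0 0" --pt "-0.018 0 0.003 0 0 0" --pt "-0.018 0 0.006 0 0 0" --pt "-0.018 0 0.008 0 0 0"

```text
clock: 67.53
tool_pos: [0.4909, -0.0351, 0.0564]
orientation: [180.0, 0.0, 6.9]
force: [-0.6, -0.1, 0.4]
opening: -0.0
gripper_force: 0.3
```

```bash
python3 l.py
```

```text
67.525 case x -0.0615 y 0.0001 z 0.0564 [1.7999e+02 1.0000e-02 6.9200e+00] -8.497338560139284e-06 [-0.6 -0.1  0.4]
```

Emit:
carry_out --pt "0 0 0.002 0 0 0" --pt "0 0 0.004 0 0 0" --pt "0 0 0.006 0 0 0" --pt "0 0 0.007 0 0 0" --pt "0 0 0.008 0 0 0"

```text
clock: 68.15
tool_pos: [0.4905, -0.0353, 0.0497]
orientation: [180.0, 0.0, 6.9]
force: [-7.9, 1.5, 17.2]
opening: 0.0004
gripper_force: 8.6
```

Emit:
carry_out --pt "0 0 0.001 0 0 0" --pt "0 0 0.002 0 0 0" --pt "0 0 0.003 0 0 0" --pt "0 0 0.004 0 0 0"

```text
clock: 68.65
tool_pos: [0.4899, -0.0353, 0.0447]
orientation: [180.0, 0.1, 6.9]
force: [-4.9, 0.3, 6.2]
opening: 0.0003
gripper_force: 3.1
```

Emit:
carry_out --pt "0 0 0.001 0 0 0" --pt "0 0 0.001 0 0 0" --pt "0 0 0.002 0 0 0" --pt "0 0 0.002 0 0 0"

```text
clock: 69.15
tool_pos: [0.4913, -0.035, 0.0425]
orientation: [-180.0, -0.0, 6.9]
force: [0.2, -0.1, -0.2]
opening: 0.0002
gripper_force: 0.0
```

Emit:
carry_out --pt "0 0 0.001 0 0 0" --pt "0 0 0.001 0 0 0"

```text
clock: 69.4
tool_pos: [0.4912, -0.0351, 0.0415]
orientation: [180.0, -0.0, 6.9]
force: [0.5, -0.6, -0.1]
opening: 0.0006
gripper_force: 0.0
```

Emit:
carry_out --pt "0 0 0.0005 0 0 0" --pt "0 0 0.001 0 0 0" --pt "0 0 0.001 0 0 0"

```text
clock: 69.78
tool_pos: [0.491, -0.0351, 0.0405]
orientation: [180.0, -0.0, 6.9]
force: [0.6, -0.1, 0.1]
opening: 0.0001
gripper_force: 0.0
```

Emit:
carry_out --pt "0 0 0.0005 0 0 0" --pt "0 0 0.001 0 0 0" --pt "0 0 0.001 0 0 0"

```text
clock: 70.15
tool_pos: [0.4911, -0.035, 0.0396]
orientation: [180.0, -0.0, 6.9]
force: [0.1, 0.2, -0.7]
opening: 0.0004
gripper_force: 0.0
```

Emit:
carry_out --pt "0 0 0.0005 0 0 0" --pt "0 0 0.001 0 0 0" --pt "0 0 0.0015 0 0 0" --pt "0 0 0.0015 0 0 0"

```text
clock: 70.65
tool_pos: [0.4912, -0.0351, 0.0389]
orientation: [180.0, -0.0, 6.9]
force: [-3.9, 1.8, 11.0]
opening: 0.0002
gripper_force: 5.2
```

Emit:
carry_out --pt "0 0 0.0005 0 0 0" --pt "0 0 0.001 0 0 0" --pt "0 0 0.001 0 0 0"

```text
clock: 71.03
tool_pos: [0.4913, -0.0351, 0.0388]
orientation: [180.0, -0.1, 7.0]
force: [-6.8, 2.6, 20.6]
opening: 0.0005
gripper_force: 10.2
```

The lid is hard shut: the force rises at z 0.0388 with no further travel. I'll back off and check everything.

Emit:
carry_out --pt "0 0 -0.01 0 0 0" --pt "0 0 -0.05 0 0 0" --pt "0 0 -0.1 0 0 0" --pt "0 0 -0.16 0 0 0" --pt "0 0 -0.2 0 0 0" --pt "0 0 -0.2 0 0 0"

```text
clock: 71.78
tool_pos: [0.4929, -0.0348, 0.2408]
orientation: [-180.0, -0.4, 6.9]
force: [-1.1, -0.3, -0.4]
opening: 0.0008
gripper_force: 0.0
```

Emit:
carry_out --pt "-0.02 -0.05 0 0 0 0" --pt "-0.03 -0.1 0 0 0 0" --pt "-0.04 -0.15 0 0 0 0" --pt "-0.05 -0.2 0 0 0 0" --pt "-0.05 -0.22 0 0 0 0" --pt "-0.05 -0.22 0 0 0 0" --pt "-0.05 -0.22 0 0 0 0" --pt "-0.05 -0.22 0 0 0 0"

```text
clock: 72.78
tool_pos: [0.4149, 0.1765, 0.2368]
orientation: [180.0, 0.0, 6.9]
force: [0.8, -0.4, 0.9]
opening: 0.0002
gripper_force: 0.0
```

```bash
python3 l.py
python3 - <<'E'
from h import *
im,K,E=snap('wrist'); g=cv2.cvtColor(im,cv2.COLOR_RGB2GRAY)
q=proj([.4228,.2725,.113],K,E); print('handle top expected',q,'shoulder',proj([.4228,.2725,.058],K,E))
u,v=np.int32(q); m=(g<60).astype(np.uint8); m2=np.zeros_like(m); m2[max(0,v-40):min(236,v+40),u-40:u+40]=m[max(0,v-40):min(236,v+40),u-40:u+40]
cs,_=cv2.findContours(m2,0,2); c=max(cs,key=cv2.contourArea); print(cv2.boundingRect(c),cv2.contourArea(c),cv2.minAreaRect(c),cv2.approxPolyDP(c,3,True)[:,0].tolist())
# predicted outline
a=np.radians(-9); cn=[(s*.01*np.cos(a)-t*.01*np.sin(a),s*.01*np.sin(a)+t*.01*np.cos(a)) for s,t in ((1,1),(1,-1),(-1,-1),(-1,1))]
print('top',[proj([.4228+x,.2725+y,.113],K,E).round().tolist() for x,y in cn],'bottom',[proj([.4228+x,.2725+y,.058],K,E).round().tolist() for x,y in cn])
# lid: front edge shut
for k in ('top','scene'):
    im,K,E=snap(k); 
    for n,p in {'lid mid':(0,.06,.073),'lid front':(-.08,.06,.073),'lid mid r':(0,-.06,.073),'old lid':(.1,0,.2)}.items():
        q=np.int32(np.round(proj([*cw(*p[:2]),p[2]],K,E))); print(k,n,q,im[q[1],q[0]])
E
```

```text
72.775 case x -0.1114 y 0.2193 z 0.2368 [1.7998e+02 1.0000e-02 6.8600e+00] 0.00024841419990927823 [ 0.8 -0.4  0.9]
handle top expected [234.10549995 169.6194079 ] shoulder [246.52572497 161.69471218]
(224, 154, 31, 26) 526.0 ((238.67648315429688, 166.29412841796875), (26.19384765625, 25.46623992919922), 14.03624439239502) [[254, 159], [242, 154], [227, 160], [224, 174], [240, 179], [249, 173]]
top [[227.0, 158.0], [245.0, 163.0], [241.0, 181.0], [223.0, 176.0]] bottom [[240.0, 152.0], [256.0, 156.0], [253.0, 171.0], [237.0, 167.0]]
top lid mid [283 196] [21 21 22]
top lid front [287 224] [153 155 154]
top lid mid r [325 189] [17 20 22]
top old lid [296 144] [171 140  97]
scene lid mid [329 219] [29 27 27]
scene lid front [351 205] [132 129 126]
scene lid mid r [299 195] [54 47 41]
scene old lid [281 186] [155 134 110]
```

The checks pass. The handle outline is within about 2 px of its predicted seated pose, the lid lies shut, and the arm is clear of everything. I'm handing in.

Emit:
carry_out --pt "0 0 0 0 0 0" --pt "0 0 0 0 0 0" --pt "0 0 0 0 0 0" --pt "0 0 0 0 0 0"

```text
clock: 73.42
tool_pos: [0.4149, 0.1773, 0.2371]
orientation: [180.0, -0.0, 6.9]
force: [0.3, 0.3, -0.2]
opening: 0.0004
gripper_force: 0.0
```

```bash
python3 -c "
from h import *
print(workorder.close_job())"
```

```text
the job is handed in; nothing more can be done
None
```

I ran the stylus through the whole groove and put it back in its stand, packed socket_a, the gauge and the scraper in the case (no second chrome socket was there), pressed the lid shut past its catch, and handed the job in at about 73 s; the hand-in gave no verdict.

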